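Seal the turned blanks

ROBOT

A 7-joint arm with a two-finger parallel gripper is mounted at the origin on the work surface. World frame = base frame: x ahead of the robot, y to its left, z up, the work surface at z = 0. Lengths are in m, angles in rad, forces in N, time in s.
With the tool pointing down it reaches from about 0.4 to 0.85 m from the base axis. Payload 10.4 kg.
Tool frame: the origin (TCP) lies midway between the tips of the shut fingers; the grasp point (between the pads) lies 19 mm behind it (grip_depth is the y of the grasp point in the tool frame, in m); y points along the fingers, z is the direction in which the jaws open and shut, and the axes are right-handed (so a half turn about y gives the same grasp; the last joint's range is limited). The gripper opens to 87 mm and grips with 3 to 60 N. Pads are 19 mm wide; open, the fingers measure 117 mm over their backs; the gripper's body (75 mm by 190 mm) begins 51 mm behind the grasp point.
Start: joints at [1.129, 0.332, -0.065, 1.46, 0.022, 1.35, -0.088], TCP at [0.254, -0.571, 0.223] pointing down, gripper open.
Joint ranges: [-2.6, 2.6], [-0.5, 2.12], [-1.47, 1.34], [0.16, 2.42], [-1.27, 4.41], [0.06, 2.06], [-2.6, 2.6]. Speed limits (rad/s): [2.22, 2.22, 2.79, 2.79, 3.14, 3.14, 3.14].

INTERFACE

Orientations are given as a unit quaternion [w, x, y, z].
In Python, from bench import * gives the robot as it stands.
- The arm moves only by the tool send_rows, never from a script. Its arguments are lists of equal length, an entry for each row: "gripper": the opening, from 0 (shut) to 1 (fully open); "offset": the shift along the tool's x, y, z in cm, a list of three; "roll": the turn about the tool's y in rad. A call has 1 to 12 rows; each row shifts and turns the pose as measured when the row begins, along the tool's axes as they then stand; what a row does not reach is not made up. A row lasts 1/8 s, in which the tool goes at most 62.5 mm and 10.7 degrees, less where a joint would pass 70% of its speed; a pose out of reach is approached as far as the arm can. A call with a gripper value outside its range is refused whole. The fingers move at their own pace and stop on an object; the grip force is fixed at half the most. Time passes only in rows, so rows that do not move let the fingers close. It gives the time, the measured TCP pose, the force and the opening at its end, in the units of the state.
- read_state(): the state, without advancing time (a new reading comes with each control period).
- grab_frame(name): name is "scene" or "top" or "wrist"; returns a dict with "frame" (384x512x3 uint8, red, green, blue), "mtx" (3x3 intrinsics, pixels), "rvec" (rotation vector, rad) and "tvec" (3), from world to camera coordinates, as OpenCV has them. Camera axes: x right, y down, z forward; pixel columns grow to the right and rows downward; lengths in m; the calibration is good to about 2 mm. The wrist camera is an equidistant fisheye: a pixel r from the principal point sees the ray r / f radians off the axis. A picture is of the moment at which its call begins. There is no depth.
- finish_job(): hands the job in, once; it reports no verdict.
The state is a dict: "clock": time; "q": joint angles; "qd": joint speeds; "effort": joint torques, N m; "eef_pos": TCP position; "ee_rot": TCP orientation; "contact_force": force on the tool from outside, world axes, zero at the start; "ft_torque": the same for the moment, N m; "width": finger opening in m.
Only numpy, scipy, OpenCV 4.12 (cv2) and the standard library are available. Lean on these libraries where they do the work, as an engineer would, in place of code of your own. Each camera call takes 0.05 s, during which the arm holds its last target.

TASK

Pull the sealer pot's shutter all the way out by its knob, take the brush from its rest, dip its tip well down into the pot, and dab the middle of the upper end of every blank, tallest first and shortest last because the tall ones dry slowest. Then rinse the brush tip well down in the glass jar, hang the brush back upright in its rest and push the shutter fully home, and leave every blank standing upright on the slatted drying board and the jar standing upright. Leave the paper cup, the bowl and the gouge alone.

Things in the scene. Friction and masses are not known exactly. Their poses are not given: they have to be found in the camera images.
- pot: fixed square grey sealer pot, 84 x 84 mm outside, 80 mm high, walls 10 mm (inside 64 x 64 mm), floor 10 mm at most. Origin at the centre of its underside; z up; its own -x side is the one the shutter is pulled out over. The open mouth is at z = 80 mm, centred on the origin's axis
- shutter (a joint): the flat steel plate that slides over the pot's mouth, upper face 86 mm above the bench: 0 = fully home (mouth covered), 0.072 = fully out (mouth clear), in m, along the pot's own -x. Stiff: about 4 N to move, stays where left, stops at both ends
- knob (a point): middle of the shutter's upright round wooden knob (26 mm across, from 88 to 124 mm above the bench; this point is at 106 mm), on the shutter's front tongue, 62 mm in front (pot's -x) of the pot's axis when home; it moves with the shutter
- rest: fixed wooden brush rest, foot 90 x 90 mm, 130 mm high: two slim posts at its +x side carry a level fork whose two 24 mm wide tines run along x, open towards its -x, with a 32 mm gap between them. Origin at the centre of its underside
- rest_slot (a point): point in the middle of the fork's gap, level with the upper face of the tines (130 mm above the bench). The gap runs from 34 mm before to 26 mm behind this point along x
- brush: round brush, 175 mm long, 80 g, hanging upright in the rest by its drip guard. Origin at the bristle tip, z from the tip up to the handle's end: bristles and ferrule 21 mm across up to 60 mm, neck 14 mm across to 100 mm, drip guard disc 48 mm across from 100 to 105 mm, handle 20 mm across from 105 to 175 mm (grip at 145 mm). Hanging in the rest, its tip is 30 mm above the bench
- brush_tip (a point): the end of the bristles (the brush's origin)
- jar: loose open round glass rinse jar, rim 80 mm across, 85 mm high, wall 4 mm, slightly narrower at the foot. Origin at the centre of its underside, z up
- board: fixed slatted drying board, 120 mm (its x) by 320 mm (its y), upper face of the slats 20 mm above the bench. Origin at the centre of its underside
- paper_cup: bystander: white paper coffee cup with a cardboard sleeve and a black lid on, 80 mm across, 98 mm high; origin under its centre
- bowl: bystander: turned wooden bowl 124 mm across, 55 mm high; origin under its centre
- gouge: bystander: turning gouge 280 mm long lying along its own y, 26 mm thick; origin under its middle
- blank_tall: turned wooden blank, the tall one (110 mm high overall): a plain round body 48 mm across on a flat round foot 64 mm across and 14 mm thick. Stands upright on the bench. Origin at the centre of its underside, z up its axis. May be absent
- top_tall (a point): centre of the tall blank's upper end face, 110 mm above its underside
- blank_middle: turned wooden blank, the middle one (90 mm high overall): a plain round body 48 mm across on a flat round foot 64 mm across and 14 mm thick. Stands upright on the bench. Origin at the centre of its underside, z up its axis. May be absent
- top_middle (a point): centre of the middle blank's upper end face, 90 mm above its underside
- blank_short: turned wooden blank, the short one (70 mm high overall): a plain round body 48 mm across on a flat round foot 64 mm across and 14 mm thick. Stands upright on the bench. Origin at the centre of its underside, z up its axis. May be absent
- top_short (a point): centre of the short blank's upper end face, 70 mm above its underside
There are look-alikes about, which are no part of the job. Of the things shaped like the pot, the grey one is meant.

How it is judged:
On the way, in this order (a step that is already met when the one before it is completed fails the run):
1. the shutter is pulled fully out (value of joint shutter above 0.064 m), for 0.2 s.
2. the brush tip is dipped in the pot, at least 20 mm below its rim (x of brush_tip in the frame of pot between -0.034 and 0.034 m and y of brush_tip in the frame of pot between -0.034 and 0.034 m and z of brush_tip in the frame of pot below 0.06 m), for 0.2 s.
3. the brush tip touches the tall blank's upper end within 20 mm of its centre, the blank upright (distance between brush_tip and top_tall below 0.02 m and contact force between brush and blank_tall above 0.2 N and angle between blank_tall's own z axis and vertical below 0.25 rad), for 0.05 s.
4. the brush tip touches the middle blank's upper end within 20 mm of its centre, the blank upright (distance between brush_tip and top_middle below 0.02 m and contact force between brush and blank_middle above 0.2 N and angle between blank_middle's own z axis and vertical below 0.25 rad), for 0.05 s.
5. the brush tip touches the short blank's upper end within 20 mm of its centre, the blank upright (distance between brush_tip and top_short below 0.02 m and contact force between brush and blank_short above 0.2 N and angle between blank_short's own z axis and vertical below 0.25 rad), for 0.05 s.
6. the brush tip is dipped in the rinse jar, at least 20 mm below its rim (horizontal distance between brush_tip and jar below 0.038 m and z of brush_tip in the frame of jar below 0.065 m and angle between jar's own z axis and vertical below 0.25 rad), for 0.2 s.
At the end, for the whole second after the job is handed in: Shutter within 6 mm of home; brush hanging upright and still in the fork (tip 20 to 40 mm up, within 25 mm of the slot point); each blank present upright and still on the board, its centre within 45 mm across and 145 mm along from the middle; jar upright (value of joint shutter below 0.006 m and horizontal distance between brush and rest_slot below 0.025 m and height (world z) of brush between 0.02 and 0.04 m and angle between brush's own z axis and vertical below 0.2 rad and linear speed of brush below 0.03 m/s and angle between jar's own z axis and vertical below 0.1 rad and height (world z) of jar below 0.03 m and x of blank_tall in the frame of board between -0.045 and 0.045 m and y of blank_tall in the frame of board between -0.145 and 0.145 m and z of blank_tall in the frame of board between 0.014 and 0.028 m and angle between each of blank_tall, blank_middle, blank_short's own z axis and vertical below 0.12 rad and linear speed of each of blank_tall, blank_middle, blank_short below 0.02 m/s and x of blank_middle in the frame of board between -0.045 and 0.045 m and y of blank_middle in the frame of board between -0.145 and 0.145 m and z of blank_middle in the frame of board between 0.014 and 0.028 m and x of blank_short in the frame of board between -0.045 and 0.045 m and y of blank_short in the frame of board between -0.145 and 0.145 m and z of blank_short in the frame of board between 0.014 and 0.028 m); the robot touches nothing.
It fails at once if a bystander (paper cup, bowl, gouge) is moved more than 30 mm (distance of any of paper_cup, bowl, gouge from where it was at the start of the episode above 0.03 m).
Of blank_tall, blank_middle, blank_short only 2 to 3 are there at a start; the rules pass over those that are not, and their reading is None.
At some moment in a run one of blank_tall, blank_middle, blank_short, jar may be knocked a few centimetres aside while the robot is not near it.
It also fails if it takes over 210 s, if anything falls off the work surface, if the arm or the gripper's body presses on something with over 40 N, if the wrist force passes 120 N, or if a joint passes its speed limit or range.

## Working session

There is one attempt and no reset: what is moved stays moved. The work goes in short steps, Python scripts to look and compute and a tool call to move; the robot and the scene stay as the last step left them, time stands still between calls to the robot, and variables do not carry over. Pictures are saved under pics/ and viewed, and the job is handed in when it is done.

Besides the shell and the picture viewer there is one more tool, called after ">>>" as a command line: name --pt "numbers of a row" for each row, then --argument value for the rest. send_rows: Moves the arm, as the interface text tells. Its arguments: {"type":"object","properties":{"gripper":{"type":"array","items":{"type":"number"}},"offset":{"type":"array","items":{"type":"array","items":{"type":"number"}}},"roll":{"type":"array","items":{"type":"number"}}},"required":["gripper","offset","roll"]}

```bash
ls; mkdir -p pics; python3 - <<'E'
from bench import *
import cv2
s=read_state(); print({k:np_ if not hasattr(np_,'tolist') else np_.tolist() for k,np_ in s.items()})
for n in ["scene","top","wrist"]:
    g=grab_frame(n); cv2.imwrite(f"pics/{n}0.png",g["frame"][:,:,::-1]); print(n,g["mtx"],g["rvec"],g["tvec"])
E
```

```text
pics
{'clock': 0.0, 'q': [1.1294112022900993, 0.33289847960210633, -0.0646991967875403, 1.4609601863541457, 0.02164329937398755, 1.3499229135049946, -0.08849686070112787], 'qd': [0.000993070043629619, -0.0014968950764795068, -0.001740553748405787, -0.000382731780572596, -0.0012866957130761106, 0.001316397598235347, 0.00048398949559807163], 'effort': [-0.0006691665112157352, -62.325310707092285, 0.02398153126705438, -38.99067163467407, -0.06131469737738371, 0.03936252440325916, 0.0001565282218507491], 'eef_pos': [0.25397150482384884, -0.5706291759458564, 0.22172834411628112], 'ee_rot': [0.1468463904342379, -0.1471431390305782, 0.6921653573426965, -0.6911527706284049], 'contact_force': [0.1324123662310585, 0.7817060953312428, -0.014177325533739007], 'ft_torque': [-0.03595770392812191, 0.03732153418742095, -0.018776045203435884], 'width': 0.08694338908069997}
scene [[410.98306686   0.         260.11595501]
 [  0.         410.98306686 193.57049232]
 [  0.           0.           1.        ]] [ 2.0220656   1.09023908 -0.51604814] [-0.28113794 -0.21568876  1.42530462]
top [[358.1111339    0.         253.83961158]
 [  0.         358.1111339  195.48502846]
 [  0.           0.           1.        ]] [ 2.17179112 -2.13791185  0.10446817] [-0.02115038  0.55931174  1.05425672]
wrist [[297.31863964   0.         256.64711422]
 [  0.         297.31863964 194.33821573]
 [  0.           0.           1.        ]] [-2.41701806  1.56989133  0.23977554] [-0.62434907 -0.03505062  0.39379324]
```

View pics/scene0.png

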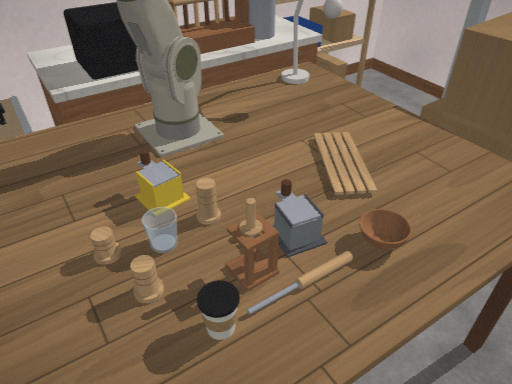

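View pics/top0.png

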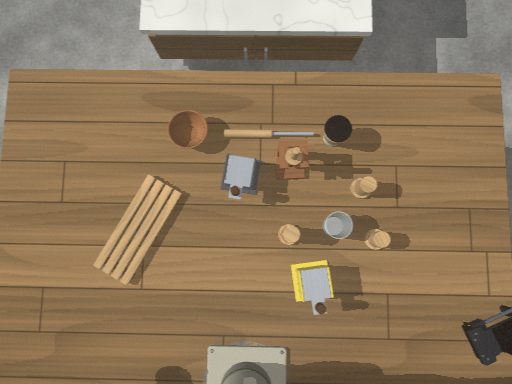

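View pics/wrist0.png

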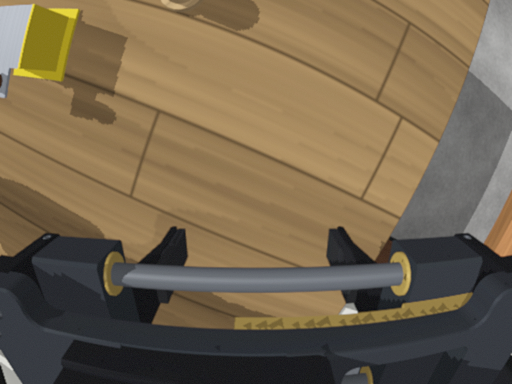

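```bash
cat > h.py <<'E'
from bench import *
import numpy as np, cv2
from scipy.spatial.transform import Rotation as R
def cam(g):
    return g["mtx"],cv2.Rodrigues(np.array(g["rvec"],float))[0],np.array(g["tvec"],float).ravel()
def rays(g,uv,fish=False):
    K,Rm,t=cam(g); uv=np.atleast_2d(uv).astype(float)
    xy=(uv-K[:2,2])/K[0,0]
    if fish:
        th=np.linalg.norm(xy,axis=1,keepdims=True); d=np.c_[xy/np.maximum(th,1e-9)*np.sin(th),np.cos(th)]
    else: d=np.c_[xy,np.ones(len(xy))]
    return -Rm.T@t, d@Rm
def plane(g,uv,z,fish=False):
    c,d=rays(g,uv,fish); return c+d*((z-c[2])/d[:,2])[:,None]
def proj(g,P,fish=False):
    K,Rm,t=cam(g); p=np.atleast_2d(P)@Rm.T+t
    if fish:
        r=np.linalg.norm(p[:,:2],axis=1,keepdims=True); th=np.arctan2(r,p[:,2:]); xy=p[:,:2]/r*th
    else: xy=p[:,:2]/p[:,2:]
    return xy*K[0,0]+K[:2,2]
def save(n,img,box=None,s=1):
    if box: x0,y0,x1,y1=box; img=img[y0:y1,x0:x1]
    cv2.imwrite("pics/"+n+".png",cv2.resize(np.ascontiguousarray(img[:,:,::-1]),None,fx=s,fy=s,interpolation=cv2.INTER_CUBIC))
def tri(rs):
    A=np.zeros((3,3));b=np.zeros(3)
    for c,d in rs:
        d=d/np.linalg.norm(d);M=np.eye(3)-np.outer(d,d);A+=M;b+=M@c
    return np.linalg.solve(A,b)
E
python3 - <<'E'
from h import *
g=grab_frame("top");save("t1",g["frame"],(220,110,400,320),2.8)
np.save("t0.npy",g,allow_pickle=True)
save("t2",g["frame"],(85,100,265,300),3)
g=grab_frame("scene");save("s1",g["frame"],(80,140,350,345),2.9)
np.save("s0.npy",g,allow_pickle=True)
E
```

```text
(no output)
```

View pics/t1.png

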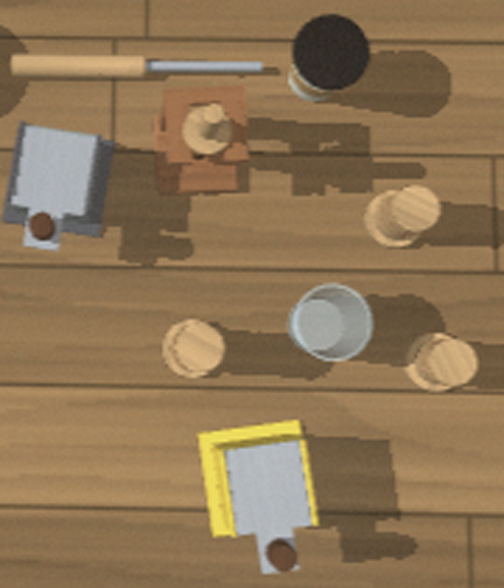

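View pics/s1.png

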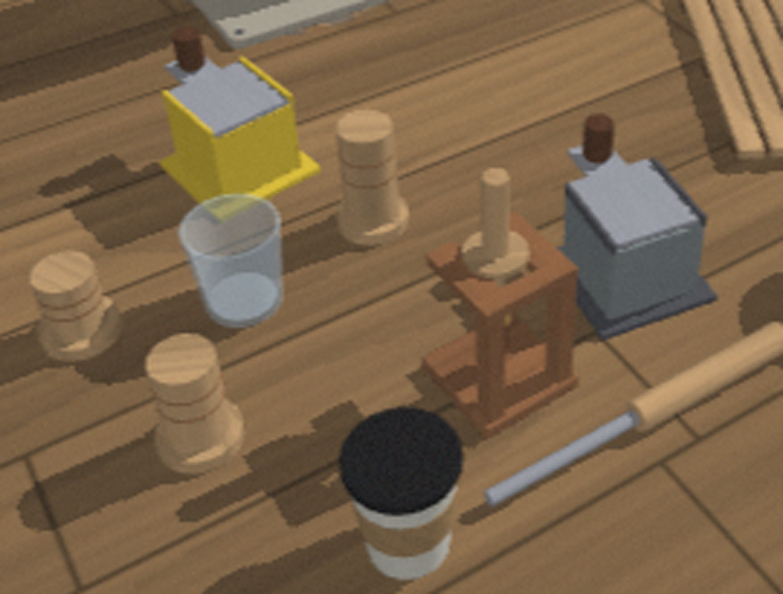

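View pics/t2.png

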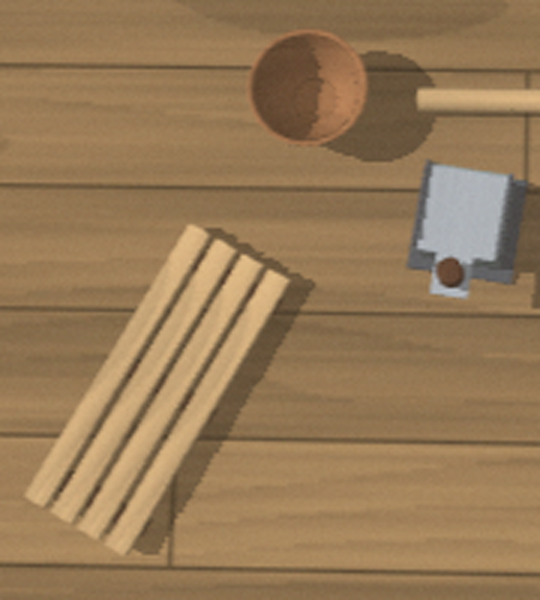

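```bash
python3 - <<'E'
from h import *
t=np.load("t0.npy",allow_pickle=True).item();s=np.load("s0.npy",allow_pickle=True).item()
T=lambda u,v:(220+u/2.8,110+v/2.8); S=lambda u,v:(80+u/2.9,140+v/2.9); T2=lambda u,v:(85+u/3,100+v/3)
def tr(a,b):
    r1=rays(t,a);r2=rays(s,b);return tri([(r1[0],r1[1][0]),(r2[0],r2[1][0])]).round(4)
for n,a,b in [("A",(195,345),(366,127)),("B",(449,360),(63,273)),("C",(416,210),(184,356)),("brushtop",(210,116),(495,176)),("knob",(42,225),(599,122)),("cupmid",(331,52),(401,460))]:
    print(n,tr(T(*a),S(*b)))
for n,a,z in [("Afoot",(190,350),0.014)]: print(plane(t,T(*a),z))
print("guard",plane(t,T(207,131),.135),plane(s,S(496,254),.135))
print("jar",plane(t,T(331,322),.085),plane(s,S(232,222),.085))
print("knobtop",plane(t,T(42,225),.124),plane(s,S(599,122),.124))
print("shutter corners",plane(t,[T(23,123),T(100,138),T(88,220),T(10,200),T(60,250),T(24,245)],.086))
print("rest foot/fork",plane(t,[T(165,90),T(244,86),T(247,158),T(155,162)],.13),plane(t,[T(157,192),T(238,190)],0.0))
b=plane(t,[T2(195,225),T2(289,278),T2(122,555),T2(27,495)],.02);print("board",b,b.mean(0),np.linalg.norm(b[0]-b[1]),np.linalg.norm(b[1]-b[2]))
m=b.mean(0);v=(b[0]+b[1]-b[2]-b[3])[:2];print("yang",np.degrees(np.arctan2(v[1],v[0])))
E
```

```text
A [ 0.4459 -0.1171  0.1045]
B [ 0.4355 -0.3823  0.0634]
C [ 0.5891 -0.3415  0.0859]
brushtop [ 0.6568 -0.1211  0.1982]
knob [0.5635 0.0395 0.1199]
cupmid [ 0.7536 -0.2567  0.0887]
[[ 0.44226417 -0.11743845  0.014     ]]
guard [[ 0.65737044 -0.12350244  0.135     ]] [[ 0.66593279 -0.1276726   0.135     ]]
jar [[ 0.4725431  -0.25476629  0.085     ]] [[ 0.47449997 -0.25623499  0.085     ]]
knobtop [[0.56261706 0.03861241 0.124     ]] [[0.56810265 0.03663481 0.124     ]]
shutter corners [[ 0.67447131  0.0635868   0.086     ]
 [ 0.65959154 -0.0170186   0.086     ]
 [ 0.5733615  -0.00602854  0.086     ]
 [ 0.59306008  0.07503982  0.086     ]
 [ 0.5418445   0.02221343  0.086     ]
 [ 0.54646046  0.05938512  0.086     ]]
rest foot/fork [[ 0.69974991 -0.08187313  0.13      ]
 [ 0.70481854 -0.16070669  0.13      ]
 [ 0.63174661 -0.16365553  0.13      ]
 [ 0.62648616 -0.07259739  0.13      ]] [[ 0.61759147 -0.08060852  0.        ]
 [ 0.6211266  -0.17110378  0.        ]]
board [[0.62005046 0.31082644 0.02      ]
 [0.56633445 0.21118391 0.02      ]
 [0.28524504 0.36748936 0.02      ]
 [0.3424931  0.46705039 0.02      ]] [0.45353076 0.33913752 0.02      ] 0.11319913207315482 0.3216250168142646
yang -29.224397792404833
```

```bash
cat >> h.py <<'E'
def st():
    s=read_state();p=np.array(s["eef_pos"]);q=np.array(s["ee_rot"]);M=R.from_quat(q[[1,2,3,0]]).as_matrix();return s,p,M
def info():
    s,p,M=st();print("t",round(s["clock"],2),"p",p.round(4),"F",np.round(s["contact_force"],1),"w",round(s["width"],4),"jawyaw",round(np.degrees(np.arctan2(M[1,2],M[0,2])),1),"down",M[:,1].round(3),"q",np.round(s["q"],2))
    return p,M
def go(target,jawyaw=None,p=None,M=None):
    """offsets (cm) in tool axes from present pose; with jaw yaw change (applied first) roll in rad"""
    s,p0,M0=st();p=p0 if p is None else p;M=M0 if M is None else M
    roll=0
    if jawyaw is not None:
        y=np.degrees(np.arctan2(M[1,2],M[0,2]));d=(jawyaw-y+90)%180-90; roll=-np.radians(d) # tool y down
    M2=M@R.from_rotvec([0,roll,0]).as_matrix()
    d=np.array(target)-p
    print("roll total",round(roll,3),"off cm before roll",(M.T@d*100).round(2),"after roll",(M2.T@d*100).round(2),"dist",np.linalg.norm(d).round(3))
    return np.array(target),M2
E
python3 - <<'E'
from h import *
info(); s,p,M=st(); print(M)
go([0.566,0.038,0.2],-7.5)
E
```

```text
t 0.25 p [ 0.2541 -0.5709  0.2222] F [-0.4 -0.1 -1.1] w 0.0872 jawyaw -66.0 down [-0.  0. -1.] q [ 1.13  0.33 -0.06  1.46  0.02  1.35 -0.09]
[[-9.13594644e-01 -2.53172564e-04  4.06626072e-01]
 [-4.06626150e-01  4.91411881e-04 -9.13594512e-01]
 [ 3.14761825e-05 -9.99999847e-01 -5.51897848e-04]]
roll total -1.021 off cm before roll [-53.25   2.24 -42.94] after roll [-64.43   2.24  22.98] dist 0.684
```

>>> send_rows --gripper '[1,1,1,1,1,1,1,1,1,1,1,1]' --pt "-4.4 0 -3.5" --pt "-4.4 0 -3.5" --pt "-4.4 0 -3.5" --pt "-4.4 0 -3.5" --pt "-4.4 0 -3.5" --pt "-4.4 0 -3.5" --pt "-4.4 0 -3.5" --pt "-4.4 0 -3.5" --pt "-4.4 0 -3.5" --pt "-4.4 0 -3.5" --pt "-4.4 0 -3.5" --pt "0 0 0" --roll '[0,0,0,0,0,0,0,0,0,0,0,0]'

```text
clock: 1.75
eef_pos: [0.5475, -0.005, 0.2214]
ee_rot: [-0.146, 0.146, -0.692, 0.692]
contact_force: [0.3, -0.4, -0.6]
width: 0.0872
```

```bash
python3 - <<'E'
from h import *
info(); 
go([0.566,0.038,0.2],-7.5)
g=grab_frame("wrist");save("w1",g["frame"],None,1.5)
E
```

```text
t 1.75 p [ 0.5475 -0.005   0.2214] F [ 0.3 -0.4 -0.6] w 0.0872 jawyaw -66.2 down [ 0.001 -0.    -1.   ] q [ 0.42  0.21 -0.57  1.65  0.12  1.32 -1.32]
roll total -1.024 off cm before roll [-3.43  2.14 -3.19] after roll [-4.51  2.14  1.27] dist 0.051
```

View pics/w1.png

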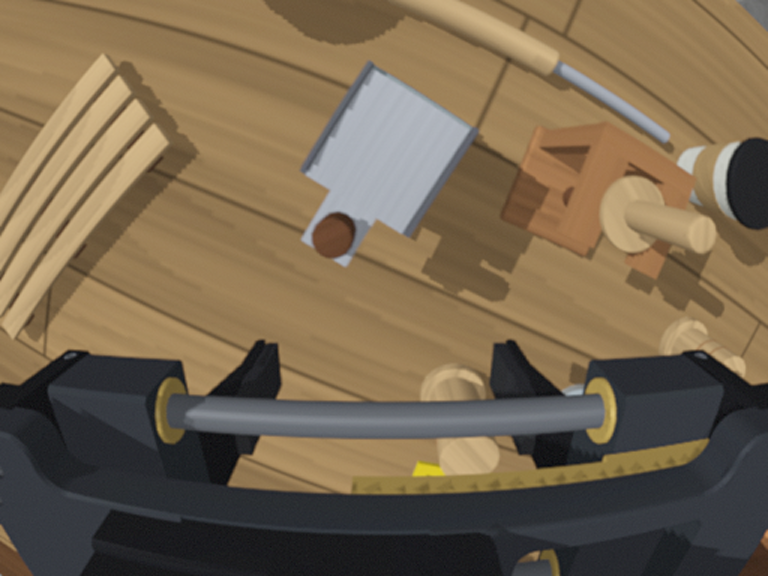

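```bash
python3 - <<'E'
from h import *
g=grab_frame("wrist");np.save("w1.npy",g,allow_pickle=True)
W=lambda *a:np.array(a)/1.5
print("knobtop",plane(g,W(333,235),.124,1))
print("plate",plane(g,[W(370,66),W(475,130),W(406,236),W(303,170)],.086,1))
print("guard",plane(g,W(632,213),.135,1),"handletop",plane(g,W(704,236),.205,1))
print("A top",plane(g,W(465,452),.110,1))
E
```

```text
knobtop [[0.5687127  0.03512682 0.124     ]]
plate [[ 0.6759442   0.05903715  0.086     ]
 [ 0.66513218 -0.0217619   0.086     ]
 [ 0.58000097 -0.00924973  0.086     ]
 [ 0.59408991  0.07232295  0.086     ]]
guard [[ 0.66074936 -0.12654653  0.135     ]] handletop [[ 0.66097675 -0.12966573  0.205     ]]
A top [[ 0.45086458 -0.11765296  0.11      ]]
```

>>> send_rows --gripper '[1,1,1,1,1,1,1]' --pt "-1.8 0 -1.5" --pt "-1.9 0 -1.2" --pt "0 0 0" --pt "0 0 0" --pt "0 0 0" --pt "0 0 0" --pt "0 0 0" --roll '[-0.17,-0.17,-0.17,-0.17,-0.17,-0.15,0]'

```text
clock: 2.72
eef_pos: [0.5652, 0.0184, 0.2207]
ee_rot: [-0.459, 0.464, -0.533, 0.538]
contact_force: [-0.7, -0.3, -0.7]
width: 0.087
```

```bash
python3 - <<'E'
from h import *
info(); 
go([0.567,0.036,0.095],-8.5)
g=grab_frame("wrist");save("w2",g["frame"],None,1.5)
E
```

```text
t 2.73 p [0.5652 0.0184 0.2207] F [-0.7 -0.3 -0.7] w 0.087 jawyaw -8.5 down [-0.001 -0.01  -1.   ] q [ 0.47  0.28 -0.7   1.59  0.19  1.34 -0.4 ]
roll total -0.0 off cm before roll [-1.9  12.55 -0.08] after roll [-1.9  12.55 -0.08] dist 0.127
```

View pics/w2.png

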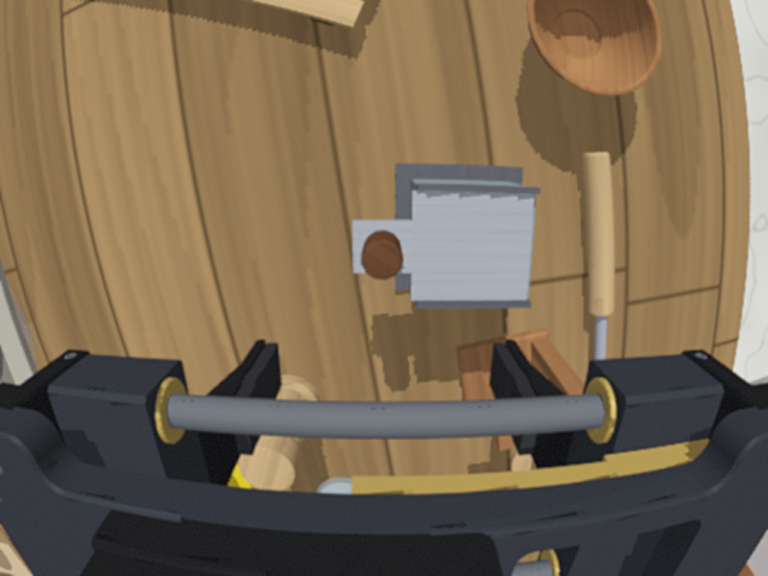

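>>> send_rows --gripper '[1,1,1,1,0,0,0,0,0,0]' --pt "-1.9 3 -0.1" --pt "0 4 0" --pt "0 4 0" --pt "0 1.5 0" --pt "0 0 0" --pt "0 0 0" --pt "0 0 0" --pt "0 0 0" --pt "0 0 0" --pt "0 0 0" --roll '[0,0,0,0,0,0,0,0,0,0]'

```text
clock: 4.03
eef_pos: [0.5704, 0.0322, 0.0983]
ee_rot: [-0.454, 0.455, -0.537, 0.547]
contact_force: [-4.1, 0.7, 0.3]
width: 0.0348
```

```bash
python3 - <<'E'
from h import *
p,M=info(); 
g=grab_frame("scene");save("s2",g["frame"],(200,100,456,292),2.8)
E
```

```text
t 4.03 p [0.5704 0.0322 0.0983] F [-4.1  0.7  0.3] w 0.0348 jawyaw -10.0 down [ 0.008 -0.013 -1.   ] q [ 0.41  0.39 -0.67  1.73  0.29  1.11 -0.53]
```

View pics/s2.png

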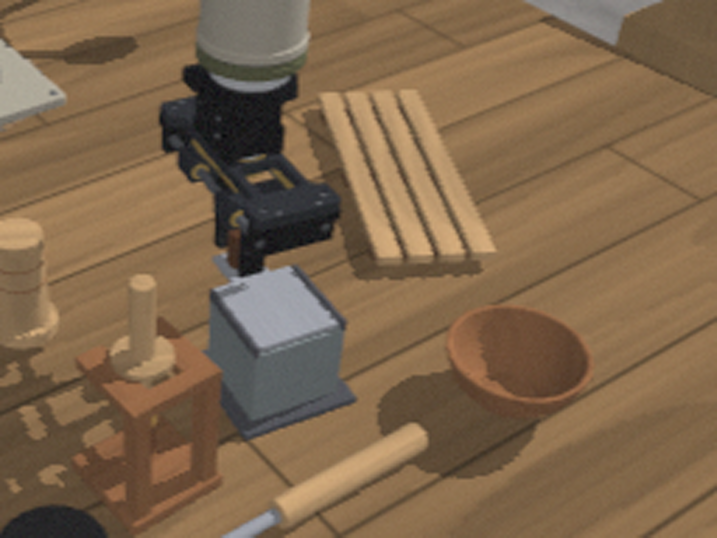

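>>> send_rows --gripper '[0,0,0,0,0,0,0,0]' --pt "0 0 0" --pt "0 0 0" --pt "0 0 -1" --pt "0 0 -1.5" --pt "0 0 -1.5" --pt "0 0 -1.5" --pt "0 0 -1.5" --pt "0 0 -1.5" --roll '[0,0,0,0,0,0,0,0]'

```text
clock: 5.08
eef_pos: [0.4946, 0.0434, 0.0995]
ee_rot: [-0.459, 0.447, -0.532, 0.554]
contact_force: [62.4, -9.8, -39.2]
width: 0.03
```

```bash
python3 - <<'E'
from h import *
p,M=info(); 
E
```

```text
t 5.08 p [0.4946 0.0434 0.0995] F [ 62.4  -9.8 -39.2] w 0.03 jawyaw -10.3 down [ 0.033 -0.014 -0.999] q [ 0.48  0.21 -0.73  1.94  0.19  1.03 -0.51]
```

>>> send_rows --gripper '[0,0]' --pt "0 0 0" --pt "0 0 0" --roll '[0,0]'

```text
clock: 5.32
eef_pos: [0.4976, 0.0427, 0.1]
ee_rot: [-0.461, 0.444, -0.53, 0.556]
contact_force: [-2.4, 1.9, 0.0]
width: 0.0256
```

```bash
python3 - <<'E'
from h import *
p,M=info(); 
g=grab_frame("scene");save("s3",g["frame"],(200,100,456,292),2.8)
E
```

```text
t 5.33 p [0.4976 0.0427 0.1   ] F [-2.4  1.9  0. ] w 0.0256 jawyaw -10.4 down [ 0.042 -0.013 -0.999] q [ 0.48  0.21 -0.72  1.94  0.19  1.02 -0.51]
```

View pics/s3.png

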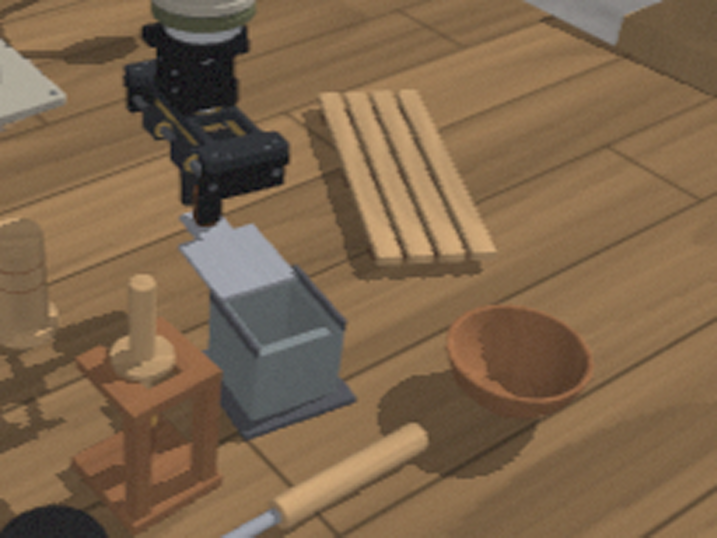

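>>> send_rows --gripper '[1,1,1,1,1,1,1,1]' --pt "0 0 0" --pt "0 0 0" --pt "0 0 0" --pt "0 -3 0" --pt "0 -5 0" --pt "0 -5 0" --pt "0 0 0" --pt "0 0 0" --roll '[0,0,0,0,0,0,0,0]'

```text
clock: 6.38
eef_pos: [0.49, 0.0447, 0.2328]
ee_rot: [-0.46, 0.445, -0.531, 0.555]
contact_force: [0.1, -0.6, -0.0]
width: 0.0863
```

```bash
python3 - <<'E'
from h import *
p,M=info(); 
go([0.661,-0.127,0.25],3)
go([0.661,-0.127,0.25],93)
g=grab_frame("top");save("t3",g["frame"],(200,100,400,250),3.8)
g=grab_frame("wrist");save("w3",g["frame"],None,1.5)
E
```

```text
t 6.38 p [0.49   0.0447 0.2328] F [ 0.1 -0.6 -0. ] w 0.0863 jawyaw -10.3 down [ 0.039 -0.014 -0.999] q [ 0.53  0.05 -0.74  1.78  0.06  1.29 -0.4 ]
roll total -0.233 off cm before roll [13.83 -0.83 19.95] after roll [18.06 -0.83 16.22] dist 0.243
roll total 1.338 off cm before roll [13.83 -0.83 19.95] after roll [-16.22  -0.83  18.06] dist 0.243
```

View pics/w3.png

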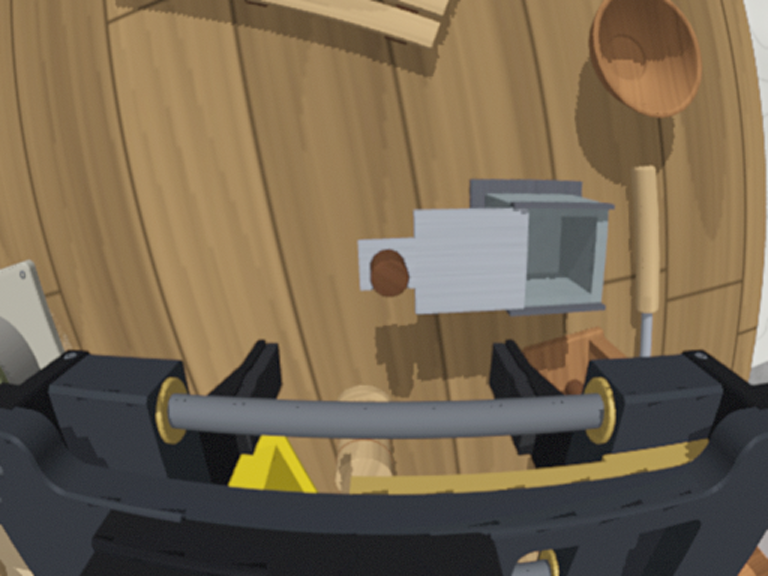

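View pics/t3.png

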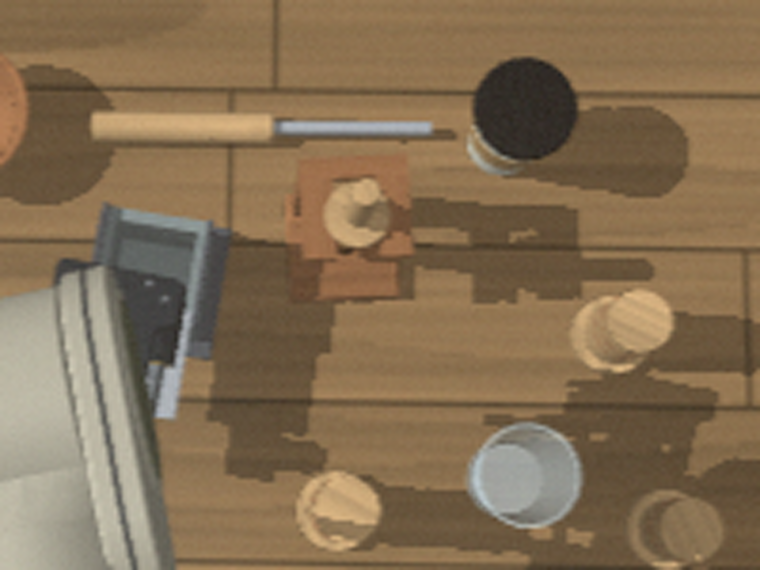

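>>> send_rows --gripper '[1,1,1,1,1,1,1]' --pt "0 -1 0" --pt "3.5 -0.2 5" --pt "3.5 0 5" --pt "3.5 0 5" --pt "3.3 0 5" --pt "0 0 0" --pt "0 0 0" --roll '[0,0,0,0,0,-0.12,-0.11]'

```text
clock: 7.35
eef_pos: [0.666, -0.1317, 0.2504]
ee_rot: [0.518, -0.509, 0.474, -0.497]
contact_force: [-1.0, -0.4, -0.3]
width: 0.087
```

```bash
python3 - <<'E'
from h import *
p,M=info(); 
go([0.661,-0.127,0.156],3)
g=grab_frame("wrist");save("w4",g["frame"],None,1.5)
g=grab_frame("top");save("t4",g["frame"],(200,100,400,250),3.8)
g=grab_frame("scene");save("s4",g["frame"],(160,120,360,270),3.8)
E
```

```text
t 7.35 p [ 0.666  -0.1317  0.2504] F [-1.  -0.4 -0.3] w 0.087 jawyaw 3.3 down [ 0.032 -0.013 -0.999] q [ 0.56  0.49 -0.65  1.27  0.3   1.45  0.  ]
roll total 0.004 off cm before roll [-0.64  9.42 -0.77] after roll [-0.63  9.42 -0.77] dist 0.095
```

View pics/w4.png

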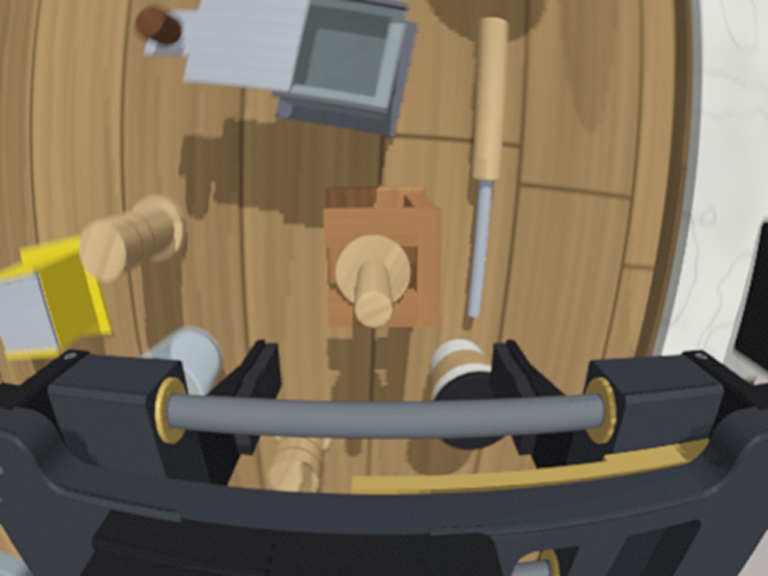

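View pics/s4.png

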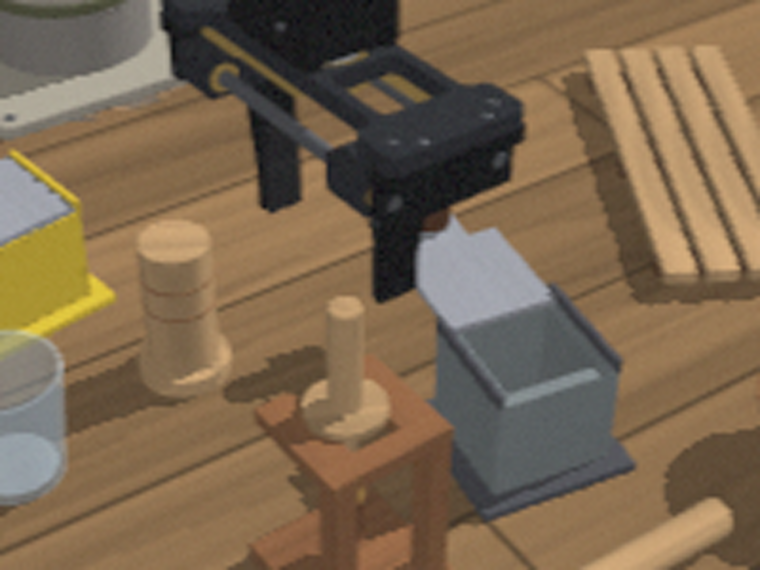

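```bash
python3 - <<'E'
from h import *
g=grab_frame("wrist")
W=lambda *a:np.array(a)/1.5
print(plane(g,W(374,309),.205,1),plane(g,W(373,268),.135,1))
print("fork corners",plane(g,[W(328,209),W(441,208),W(441,325),W(330,325)],.13,1))
print("A",plane(g,W(103,251),.11,1))
print("potmouth in", plane(g,[W(407,10),W(372,120)],.086,1))
E
```

```text
[[ 0.66230864 -0.12464222  0.205     ]] [[ 0.66203033 -0.12226581  0.135     ]]
fork corners [[ 0.6317203  -0.0858024   0.13      ]
 [ 0.7038303  -0.08177524  0.13      ]
 [ 0.71071421 -0.1621543   0.13      ]
 [ 0.63434418 -0.16508577  0.13      ]]
A [[ 0.44885022 -0.12159821  0.11      ]]
potmouth in [[ 0.67789059  0.06069143  0.086     ]
 [ 0.65698376 -0.02502796  0.086     ]]
```

>>> send_rows --gripper '[1,1,1,1,0,0,0,0,0,0,0,0]' --pt "-0.9 0 -0.7" --pt "0 3.5 0" --pt "0 3.5 0" --pt "0 2.4 0" --pt "0 0 0" --pt "0 0 0" --pt "0 0 0" --pt "0 0 0" --pt "0 0 0" --pt "0 0 0" --pt "0 0 0" --pt "0 0 0" --roll '[0,0,0,0,0,0,0,0,0,0,0,0]'

```text
clock: 9.05
eef_pos: [0.661, -0.1187, 0.1619]
ee_rot: [0.517, -0.505, 0.474, -0.503]
contact_force: [-0.1, -0.2, 0.3]
width: 0.0192
```

```bash
python3 - <<'E'
from h import *
p,M=info(); 
g=grab_frame("scene");save("s5",g["frame"],(160,120,360,270),3.8)
E
```

```text
t 9.05 p [ 0.661  -0.1187  0.1619] F [-0.1 -0.2  0.3] w 0.0192 jawyaw 2.6 down [ 0.041 -0.015 -0.999] q [ 0.56  0.51 -0.64  1.42  0.33  1.27 -0.06]
```

View pics/s5.png

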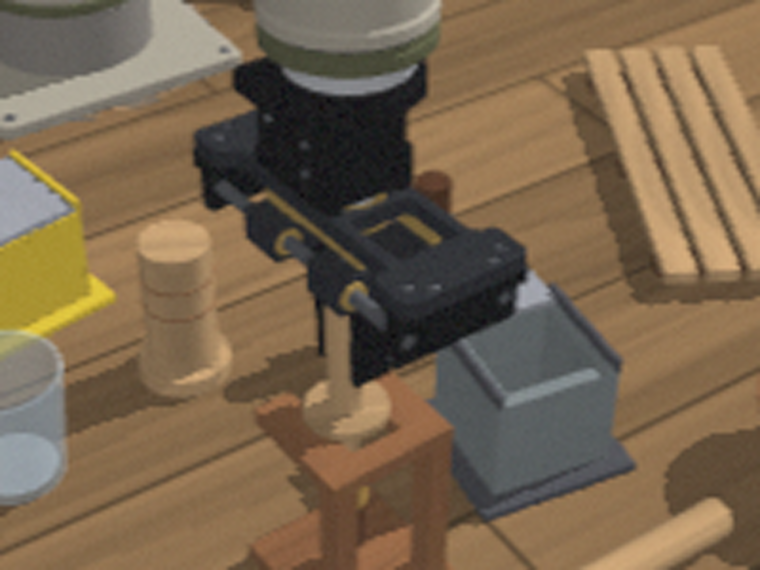

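>>> send_rows --gripper '[0,0,0,0,0,0,0]' --pt "0 -1 0" --pt "0 -0.6 0" --pt "0 0 -2" --pt "0 0 -3" --pt "0 0 -3" --pt "0 0 -2" --pt "0 0 0" --roll '[0,0,0,0,0,0,0]'

```text
clock: 9.98
eef_pos: [0.5582, -0.1228, 0.1765]
ee_rot: [0.518, -0.505, 0.474, -0.503]
contact_force: [0.1, -0.6, -0.8]
width: 0.0193
```

```bash
python3 - <<'E'
from h import *
p,M=info(); 
g=grab_frame("scene");save("s6",g["frame"],(160,120,360,270),3.8)
g=grab_frame("top");save("t6",g["frame"],(200,100,400,250),3.8)
E
```

```text
t 9.97 p [ 0.5582 -0.1228  0.1765] F [ 0.1 -0.6 -0.8] w 0.0193 jawyaw 2.6 down [ 0.043 -0.016 -0.999] q [ 0.72  0.28 -0.69  1.68  0.21  1.2   0.03]
```

View pics/s6.png

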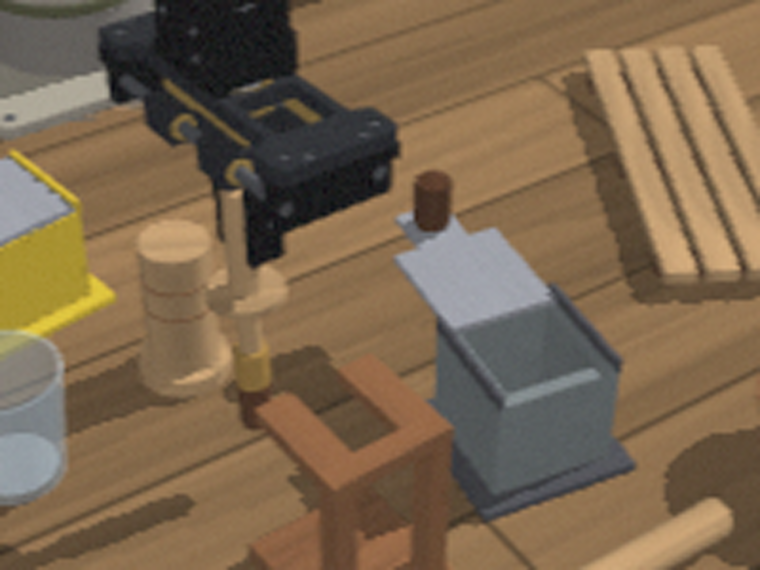

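View pics/t6.png

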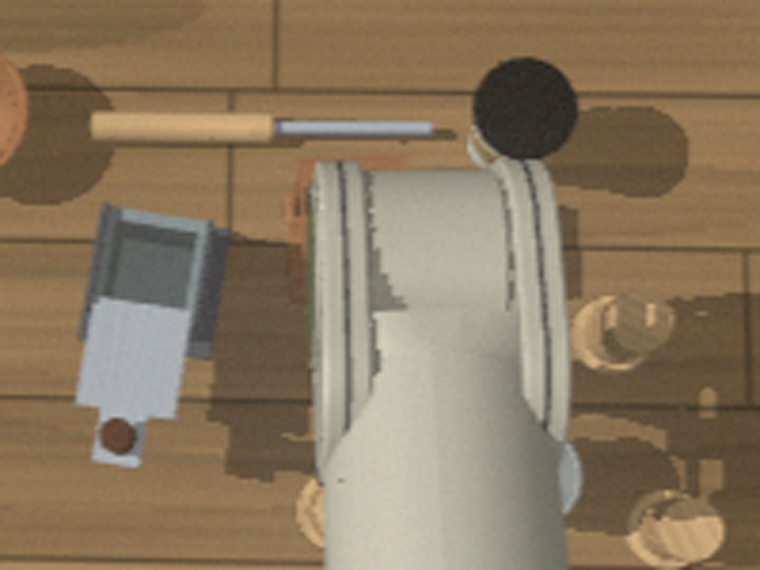

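```bash
python3 - <<'E'
from h import *
p,M=info()
g=grab_frame("scene");S=lambda u,v:(160+u/3.8,120+v/3.8)
z0=p[2]-.132
print("tip",plane(g,S(256,425),z0),"guard",plane(g,S(247,285),z0+.105),"htop",plane(g,S(232,192),z0+.175))
print("proj tip,guard, htop if vertical below tcp", [((np.array(q)-[160,120])*3.8).round(0) for q in proj(g,[[p[0],p[1],z0],[p[0],p[1],z0+.105],[p[0],p[1],z0+.175]])])
g=grab_frame("top");T=lambda u,v:(200+u/3.8,100+v/3.8)
print("knob",plane(g,T(118,433),.124),"mouthcorners",plane(g,[T(118,222),T(199,235),T(191,310),T(102,297)],.08))
g=grab_frame("wrist");save("w6",g["frame"],None,1.5)
E
```

```text
t 10.07 p [ 0.5595 -0.1224  0.1765] F [ 0.2 -0.3 -0.3] w 0.019 jawyaw 2.7 down [ 0.043 -0.015 -0.999] q [ 0.72  0.29 -0.69  1.68  0.21  1.2   0.03]
tip [[ 0.56645539 -0.13137853  0.04447502]] guard [[ 0.55859551 -0.12773173  0.14947502]] htop [[ 0.55992879 -0.13431623  0.21947502]]
proj tip,guard, htop if vertical below tcp [array([263., 413.]), array([256., 283.]), array([250., 185.])]
knob [[0.4968432  0.04803096 0.124     ]] mouthcorners [[ 0.66252885  0.05547218  0.08      ]
 [ 0.6531472  -0.00725818  0.08      ]
 [ 0.59463706 -0.00213003  0.08      ]
 [ 0.60375337  0.06636564  0.08      ]]
```

View pics/w6.png

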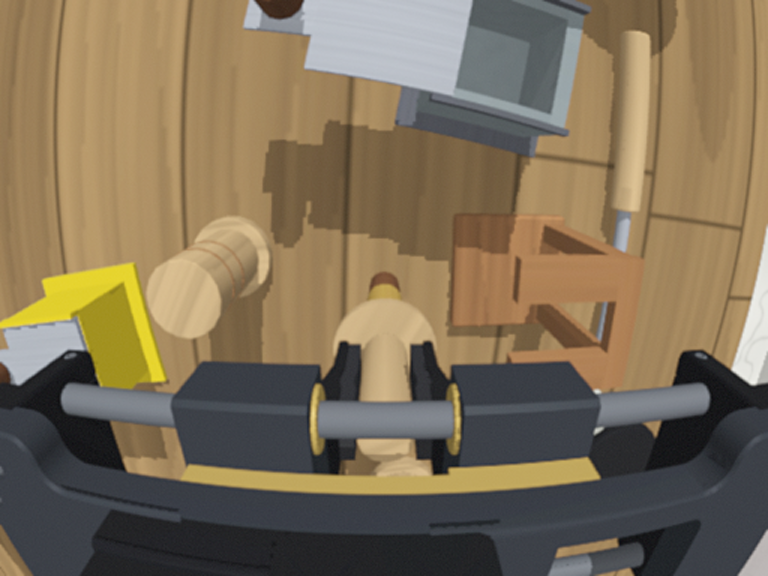

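```bash
python3 - <<'E'
from h import *
p,M=info()
g=grab_frame("wrist");W=lambda *a:np.array(a)/1.5;z0=p[2]-.132
print(plane(g,[W(385,345)],z0+.105,1), plane(g,[W(384,272),W(370,285),W(400,285)],z0,1), plane(g,W(186,302),.11,1))
e=[p[0]+.006,p[1]-.007,z0]; print(proj(g,[e],1)*1.5)
print("potmouth",plane(g,[W(588,12),W(568,133)],.086,1))
E
```

```text
t 10.22 p [ 0.5596 -0.122   0.1759] F [-0.3  0.4  0. ] w 0.0192 jawyaw 2.7 down [ 0.043 -0.014 -0.999] q [ 0.71  0.29 -0.69  1.68  0.21  1.2   0.03]
[[ 0.56209253 -0.12567545  0.14891839]] [[ 0.56542537 -0.11935809  0.04391839]
 [ 0.5562022  -0.12898173  0.04391839]
 [ 0.57691774 -0.12827324  0.04391839]] [[ 0.45005098 -0.1221191   0.11      ]]
[[383.61924278 285.46152301]]
potmouth [[ 0.67972196  0.06314916  0.086     ]
 [ 0.66878253 -0.01699696  0.086     ]]
```

```bash
python3 - <<'E'
from h import *
p,M=info()
a,_=go([p[0],p[1],.25]); b,_=go([.624,.0345,.25],p=a); go([.624,.0345,.17],p=b)
E
```

```text
t 10.28 p [ 0.5595 -0.122   0.1758] F [-0.  -0.4 -1.6] w 0.0193 jawyaw 2.7 down [ 0.042 -0.014 -0.999] q [ 0.71  0.29 -0.69  1.68  0.21  1.2   0.03]
roll total 0 off cm before roll [ 0.12 -7.41  0.31] after roll [ 0.12 -7.41  0.31] dist 0.074
roll total 0 off cm before roll [-15.33   0.06   7.18] after roll [-15.33   0.06   7.18] dist 0.169
roll total 0 off cm before roll [-0.12  7.99 -0.33] after roll [-0.12  7.99 -0.33] dist 0.08
```

>>> send_rows --gripper '[0,0,0,0,0,0,0,0]' --pt "0 -3.7 0.2" --pt "0.1 -3.7 0.1" --pt "-3.9 0 1.8" --pt "-3.9 0 1.8" --pt "-3.9 0 1.8" --pt "-3.7 0 1.8" --pt "0 0 0" --pt "0 0 0" --roll '[0,0,0,0,0,0,0,0]'

```text
clock: 11.28
eef_pos: [0.6287, 0.0404, 0.2513]
ee_rot: [0.519, -0.504, 0.476, -0.501]
contact_force: [-0.3, -0.6, -0.8]
width: 0.0193
```

```bash
python3 - <<'E'
from h import *
p,M=info()
g=grab_frame("scene");save("s7",g["frame"],(160,120,360,270),3.8)
go([.624,.0345,.17])
E
```

```text
t 11.28 p [0.6287 0.0404 0.2513] F [-0.3 -0.6 -0.8] w 0.0193 jawyaw 2.6 down [ 0.041 -0.009 -0.999] q [ 0.42  0.39 -0.75  1.41  0.29  1.4  -0.28]
roll total 0 off cm before roll [ 0.51  8.11 -0.81] after roll [ 0.51  8.11 -0.81] dist 0.082
```

View pics/s7.png

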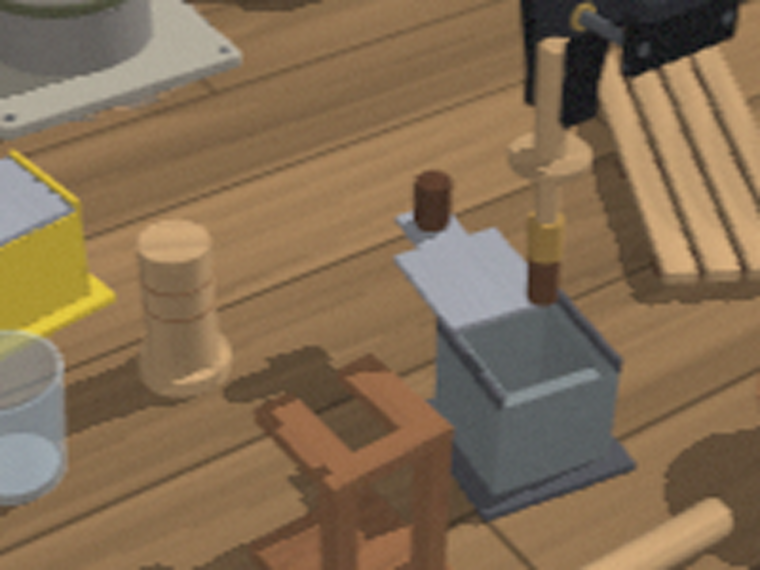

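```bash
python3 - <<'E'
from h import *
p,M=info()
g=grab_frame("scene");S=lambda u,v:(160+u/3.8,120+v/3.8)
print(plane(g,S(541,301),p[2]-.132), proj(g,[[.63,.027,.119],[.63,.027,.06]])*3.8-np.array([160,120])*3.8)
E
```

```text
t 11.32 p [0.6285 0.0407 0.2513] F [-0.2 -0.2 -0.3] w 0.0196 jawyaw 2.6 down [ 0.041 -0.009 -0.999] q [ 0.42  0.39 -0.75  1.41  0.29  1.4  -0.28]
[[0.63631172 0.03208351 0.11929037]] [[528.0035854  298.75003905]
 [521.88093836 370.7157872 ]]
```

>>> send_rows --gripper '[0,0,0,0,0,0,0]' --pt "0.5 0 -0.8" --pt "0 0 0" --pt "0 3 0" --pt "0 3 0" --pt "0 2 0" --pt "0 0 0" --pt "0 0 0" --roll '[0,0,0,0,0,0,0]'

```text
clock: 12.25
eef_pos: [0.6241, 0.0288, 0.1717]
ee_rot: [0.517, -0.501, 0.476, -0.505]
contact_force: [0.3, 0.3, -0.2]
width: 0.0192
```

```bash
python3 - <<'E'
from h import *
p,M=info()
g=grab_frame("scene");save("s8",g["frame"],(160,120,360,270),3.8)
E
```

```text
t 12.25 p [0.6241 0.0288 0.1717] F [ 0.3  0.3 -0.2] w 0.0192 jawyaw 2.2 down [ 0.045 -0.012 -0.999] q [ 0.44  0.43 -0.74  1.54  0.32  1.25 -0.3 ]
```

View pics/s8.png

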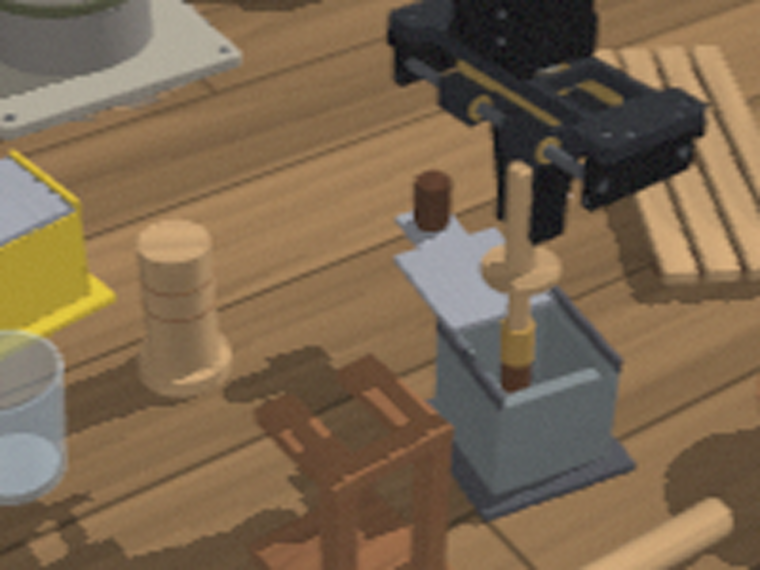

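>>> send_rows --gripper '[0,0,0,0,0,0]' --pt "0 0 0" --pt "0 0 0" --pt "0 -4 0" --pt "0 -4 0" --pt "0 -3 0" --pt "0 0 0" --roll '[0,0,0,0,0,0]'

```text
clock: 13.05
eef_pos: [0.6195, 0.0308, 0.2875]
ee_rot: [0.518, -0.501, 0.475, -0.505]
contact_force: [0.4, 0.3, -1.8]
width: 0.0191
```

```bash
python3 - <<'E'
from h import *
p,M=info()
go([.443,-.1125,.28])
g=grab_frame("top");save("t9",g["frame"],(220,110,400,320),2.8)
E
```

```text
t 13.05 p [0.6195 0.0308 0.2875] F [ 0.4  0.3 -1.8] w 0.0191 jawyaw 2.2 down [ 0.048 -0.012 -0.999] q [ 0.45  0.35 -0.76  1.39  0.26  1.46 -0.26]
roll total 0 off cm before roll [ 13.62   0.07 -18.21] after roll [ 13.62   0.07 -18.21] dist 0.227
```

View pics/t9.png

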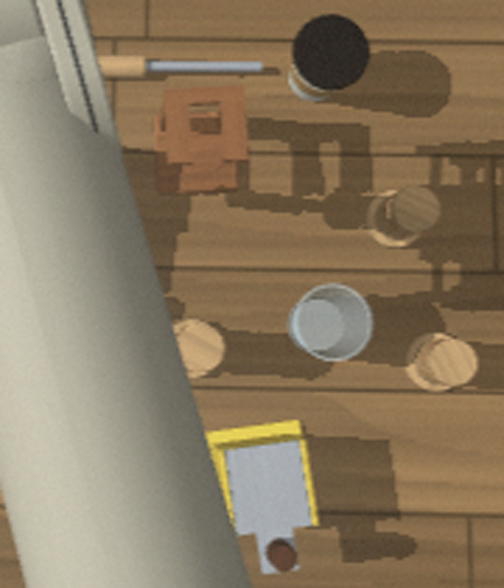

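>>> send_rows --gripper '[0,0,0,0,0,0,0]' --pt "2.7 0 -3.6" --pt "2.7 0 -3.6" --pt "2.7 0 -3.6" --pt "2.7 0 -3.6" --pt "1.8 0 -2.6" --pt "0 0 0" --pt "0 0 0" --roll '[0,0,0,0,0,0,0]'

```text
clock: 13.98
eef_pos: [0.4461, -0.106, 0.2712]
ee_rot: [0.516, -0.502, 0.48, -0.502]
contact_force: [0.2, 0.1, -2.6]
width: 0.0189
```

```bash
python3 - <<'E'
from h import *
p,M=info()
go([.443,-.1125,.28])
g=grab_frame("wrist");save("w9",g["frame"],None,1.5)
g=grab_frame("scene");save("s9",g["frame"],(100,120,300,270),3.8)
E
```

```text
t 13.97 p [ 0.4461 -0.106   0.2712] F [ 0.2  0.1 -2.6] w 0.0189 jawyaw 2.1 down [ 0.036 -0.008 -0.999] q [ 0.84 -0.07 -0.67  1.8  -0.04  1.36  0.22]
roll total 0 off cm before roll [ 0.64 -0.88 -0.31] after roll [ 0.64 -0.88 -0.31] dist 0.011
```

View pics/w9.png

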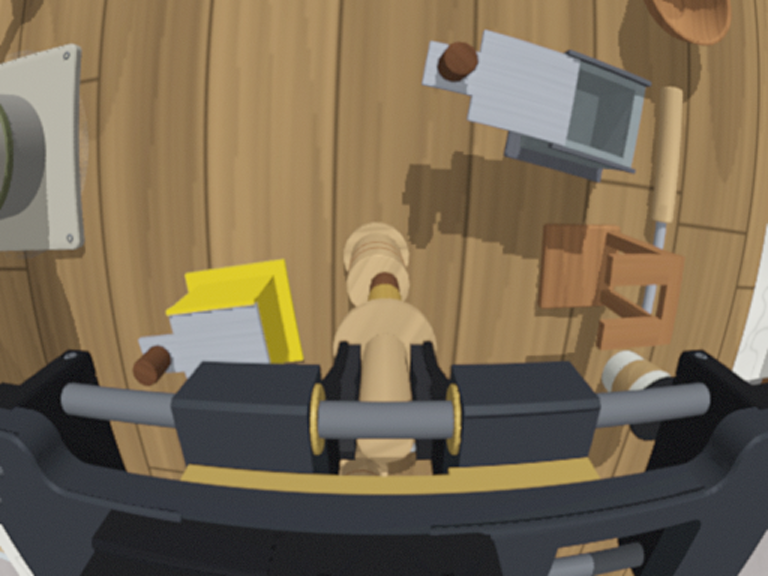

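View pics/s9.png

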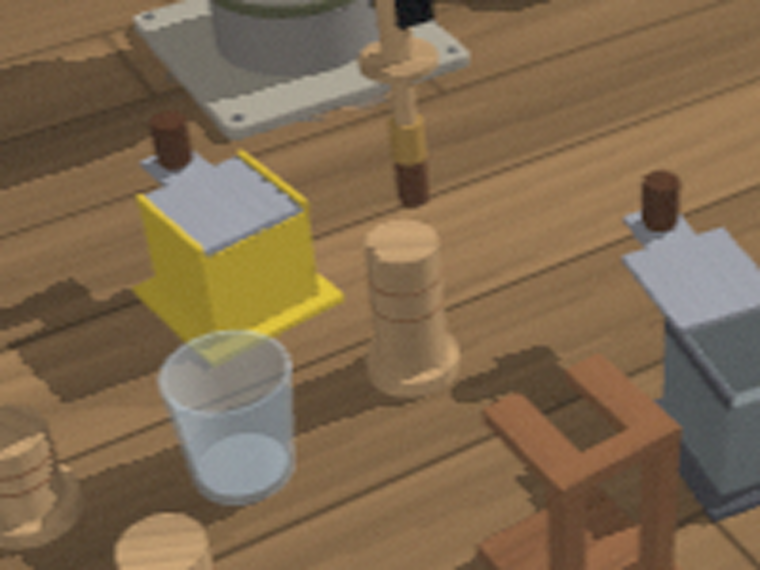

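```bash
cat >> h.py <<'E'
def dab(tip,top,h,box=(100,120),s=3.8,zt=.132):
    s_,p,M=st();g=grab_frame("scene");S=lambda q:(box[0]+q[0]/s,box[1]+q[1]/s)
    a=plane(g,S(tip),p[2]-zt)[0];b=plane(g,S(top),h)[0];print("tip",a.round(4),"top",b.round(4),"tip-tcp",(a-p).round(4))
    d=b-a;print("tool offsets cm",(M.T@d*100).round(2))
E
python3 - <<'E'
from h import *
info();dab((413,202),(403,242),.11)
E
```

```text
t 14.07 p [ 0.4464 -0.1057  0.2713] F [-0.5 -0.4 -1. ] w 0.0192 jawyaw 2.2 down [ 0.036 -0.008 -0.999] q [ 0.84 -0.07 -0.67  1.8  -0.04  1.36  0.22]
tip [ 0.4523 -0.113   0.1393] top [ 0.4509 -0.1219  0.11  ] tip-tcp [ 0.0059 -0.0073 -0.132 ]
tool offsets cm [ 0.85  2.93 -0.28]
```

>>> send_rows --gripper '[0,0,0,0,0,0,0,0]' --pt "0.8 0 -0.3" --pt "0 1 0" --pt "0 1 0" --pt "0 0.4 0" --pt "0 0.3 0" --pt "0 0.3 0" --pt "0 0.3 0" --pt "0 0.3 0" --roll '[0,0,0,0,0,0,0,0]'

```text
clock: 15.12
eef_pos: [0.4494, -0.1146, 0.2414]
ee_rot: [0.517, -0.502, 0.475, -0.504]
contact_force: [-7.9, 1.2, 26.6]
width: 0.0199
```

```bash
python3 - <<'E'
from h import *
info()
g=grab_frame("scene");save("s10",g["frame"],(100,120,300,270),3.8)
E
```

```text
t 15.12 p [ 0.4494 -0.1146  0.2414] F [-7.9  1.2 26.6] w 0.0199 jawyaw 2.3 down [ 0.045 -0.013 -0.999] q [ 0.84 -0.05 -0.67  1.84 -0.03  1.29  0.22]
```

View pics/s10.png

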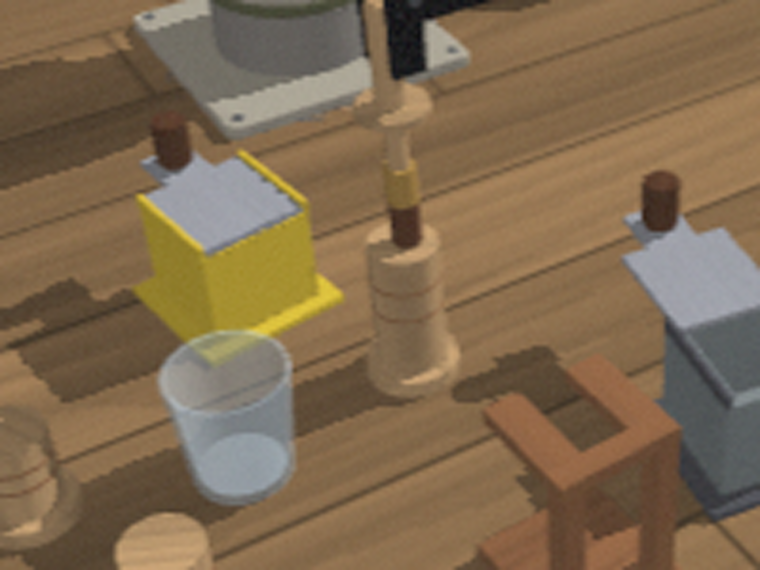

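>>> send_rows --gripper '[0,0,0,0]' --pt "0 0 0" --pt "0 -1.5 0" --pt "0 -2.5 0" --pt "0 0 0" --roll '[0,0,0,0]'

```text
clock: 15.68
eef_pos: [0.4484, -0.1139, 0.286]
ee_rot: [0.518, -0.502, 0.474, -0.506]
contact_force: [0.5, 0.0, -1.5]
width: 0.019
```

```bash
python3 - <<'E'
from h import *
info()
g=grab_frame("scene");save("s11",g["frame"],(80,120,300,285),3.4)
go([.585,-.334,.27])
E
```

```text
t 15.68 p [ 0.4484 -0.1139  0.286 ] F [ 0.5  0.  -1.5] w 0.019 jawyaw 2.3 down [ 0.048 -0.015 -0.999] q [ 0.85 -0.08 -0.66  1.77 -0.04  1.38  0.24]
roll total 0 off cm before roll [22.51  2.43 12.72] after roll [22.51  2.43 12.72] dist 0.26
```

View pics/s11.png

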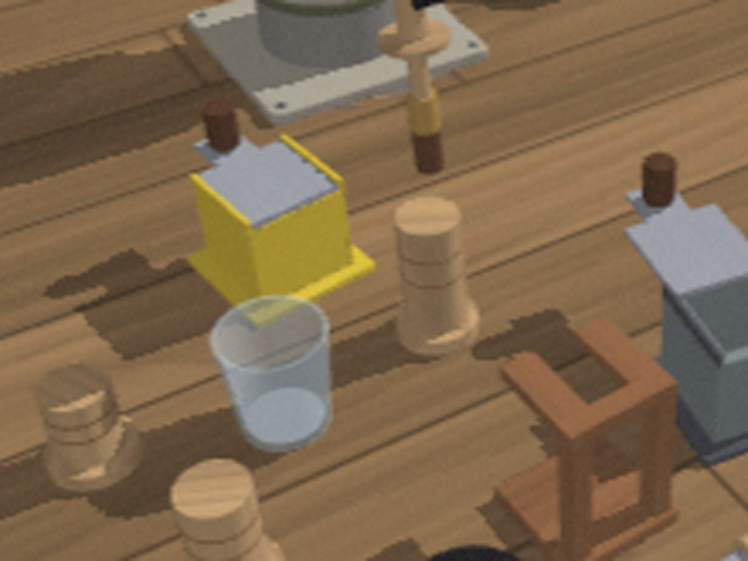

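>>> send_rows --gripper '[0,0,0,0,0,0,0]' --pt "4.5 0 2.5" --pt "4.5 0.5 2.5" --pt "4.5 0.5 2.5" --pt "4.5 0.5 2.5" --pt "4.0 0 2.2" --pt "0 0 0" --pt "0 0 0" --roll '[0,0,0,0,0,0,0]'

```text
clock: 16.6
eef_pos: [0.582, -0.3341, 0.2709]
ee_rot: [0.517, -0.504, 0.476, -0.502]
contact_force: [0.2, 0.5, -0.6]
width: 0.0192
```

```bash
python3 - <<'E'
from h import *
info()
g=grab_frame("scene");save("s12",g["frame"],(80,170,280,320),3.8)
go([.585,-.334,.25])
E
```

```text
t 16.6 p [ 0.582  -0.3341  0.2709] F [ 0.2  0.5 -0.6] w 0.0192 jawyaw 2.4 down [ 0.039 -0.012 -0.999] q [ 0.84  0.44 -0.55  1.27  0.23  1.46  0.36]
roll total 0 off cm before roll [-0.05  2.09  0.26] after roll [-0.05  2.09  0.26] dist 0.021
```

View pics/s12.png

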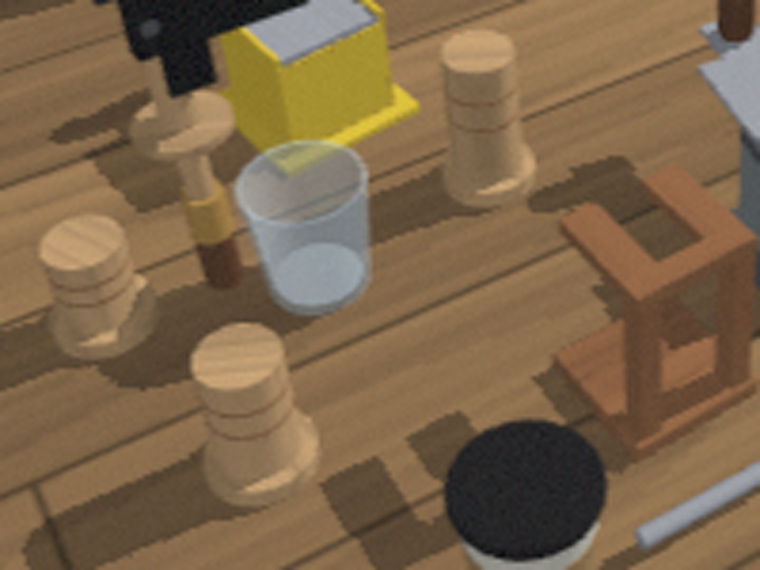

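```bash
python3 - <<'E'
from h import *
info();dab((222,281),(239,357),.09,(80,170))
E
```

```text
t 16.65 p [ 0.5816 -0.3344  0.2708] F [-0.5 -0.1 -0.2] w 0.0191 jawyaw 2.4 down [ 0.039 -0.012 -0.999] q [ 0.84  0.44 -0.55  1.27  0.23  1.46  0.36]
tip [ 0.5877 -0.3406  0.1388] top [ 0.5961 -0.3434  0.09  ] tip-tcp [ 0.0061 -0.0062 -0.132 ]
tool offsets cm [0.24 4.91 0.64]
```

>>> send_rows --gripper '[0,0,0,0,0,0,0,0]' --pt "0.2 0.5 0.5" --pt "0 2 0" --pt "0 1.3 0" --pt "0 0.4 0" --pt "0 0.3 0" --pt "0 0.3 0" --pt "0 0.3 0" --pt "0 0.3 0" --roll '[0,0,0,0,0,0,0,0]'

```text
clock: 17.7
eef_pos: [0.591, -0.3355, 0.2213]
ee_rot: [0.518, -0.504, 0.473, -0.505]
contact_force: [-4.0, 1.4, 22.8]
width: 0.0192
```

```bash
python3 - <<'E'
from h import *
info()
g=grab_frame("scene");save("s13",g["frame"],(80,170,280,320),3.8)
E
```

```text
t 17.7 p [ 0.591  -0.3355  0.2213] F [-4.   1.4 22.8] w 0.0192 jawyaw 2.6 down [ 0.046 -0.018 -0.999] q [ 0.84  0.47 -0.55  1.33  0.25  1.36  0.34]
```

View pics/s13.png

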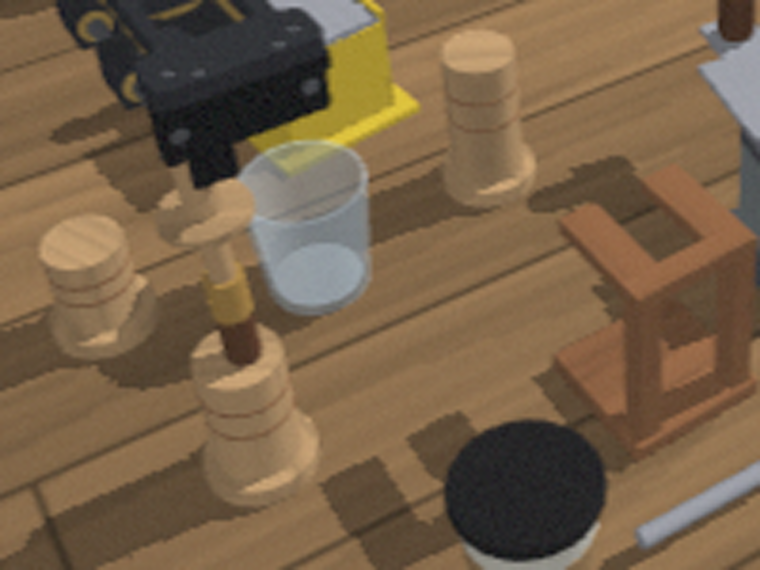

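>>> send_rows --gripper '[0,0,0,0]' --pt "0 0 0" --pt "0 -1.5 0" --pt "0 -2.5 0" --pt "0 0 0" --roll '[0,0,0,0]'

```text
clock: 18.25
eef_pos: [0.5894, -0.3349, 0.2652]
ee_rot: [0.518, -0.504, 0.472, -0.506]
contact_force: [0.0, -0.3, -1.0]
width: 0.0193
```

```bash
python3 - <<'E'
from h import *
p,M=info()
g=grab_frame("scene");b=plane(g,(80+85/3.8,170+243/3.8),.07)[0];print(b)
go([b[0]-.006,b[1]+.007,.24])
save("s14",g["frame"],(80,170,280,320),3.8)
E
```

```text
t 18.25 p [ 0.5894 -0.3349  0.2652] F [ 0.  -0.3 -1. ] w 0.0193 jawyaw 2.6 down [ 0.048 -0.019 -0.999] q [ 0.83  0.45 -0.55  1.27  0.23  1.44  0.35]
[ 0.44187417 -0.38335673  0.07      ]
roll total 0 off cm before roll [  3.43   1.72 -15.57] after roll [  3.43   1.72 -15.57] dist 0.16
```

View pics/s14.png

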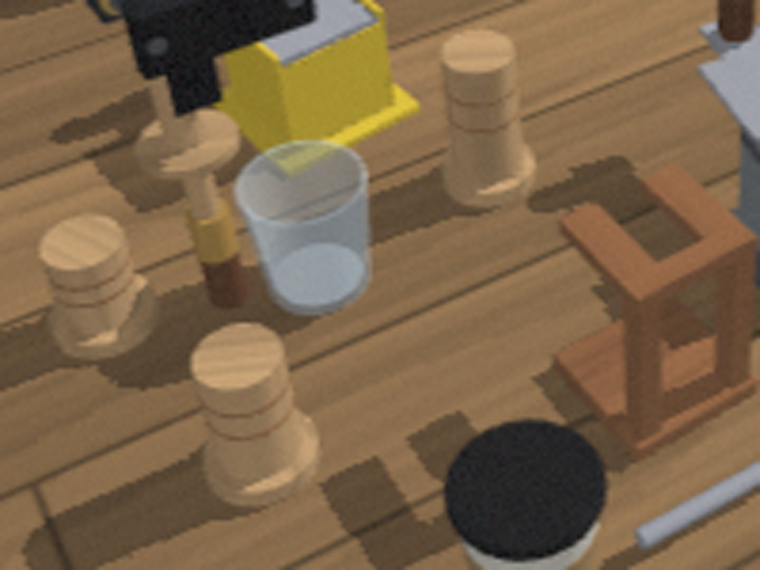

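>>> send_rows --gripper '[0,0,0,0,0,0]' --pt "0.9 0 -4" --pt "0.9 0 -4" --pt "0.9 0.3 -4" --pt "0.7 0.3 -3.2" --pt "0 0 0" --pt "0 0 0" --roll '[0,0,0,0,0,0]'

```text
clock: 19.05
eef_pos: [0.4333, -0.3754, 0.2454]
ee_rot: [0.518, -0.504, 0.475, -0.502]
contact_force: [-0.3, -0.2, -0.5]
width: 0.0192
```

```bash
python3 - <<'E'
from h import *
p,M=info()
g=grab_frame("scene");
save("s15",g["frame"],(80,170,280,320),3.8)
E
```

```text
t 19.05 p [ 0.4333 -0.3754  0.2454] F [-0.3 -0.2 -0.5] w 0.0192 jawyaw 2.6 down [ 0.041 -0.013 -0.999] q [ 1.11  0.22 -0.54  1.58  0.1   1.33  0.6 ]
```

View pics/s15.png

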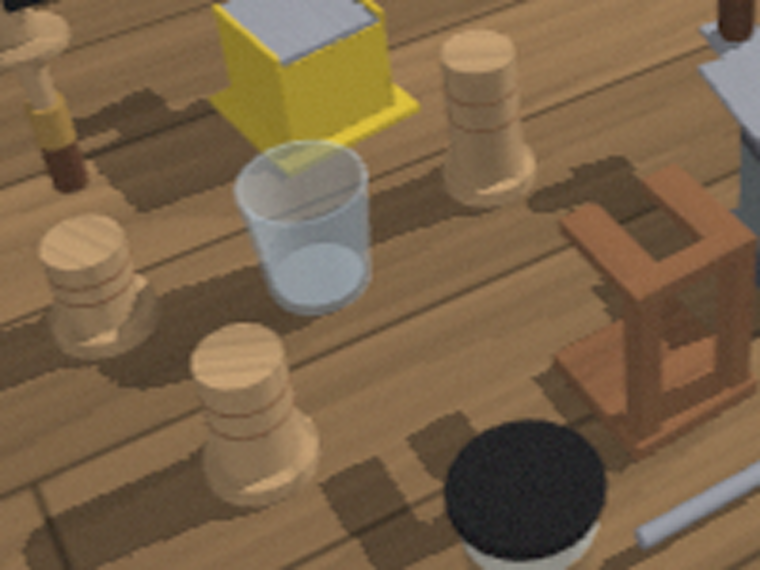

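```bash
python3 - <<'E'
from h import *
info();dab((70,187),(85,243),.07,(80,170))
E
```

```text
t 19.1 p [ 0.4333 -0.3754  0.2453] F [-0.3 -0.2 -1.2] w 0.019 jawyaw 2.6 down [ 0.041 -0.013 -0.999] q [ 1.11  0.22 -0.54  1.58  0.1   1.33  0.6 ]
tip [ 0.441  -0.3817  0.1133] top [ 0.4419 -0.3834  0.07  ] tip-tcp [ 0.0077 -0.0062 -0.132 ]
tool offsets cm [ 0.11  4.33 -0.09]
```

>>> send_rows --gripper '[0,0,0,0,0,0,0,0]' --pt "0.1 0.5 0" --pt "0 1.6 0" --pt "0 1.1 0" --pt "0 0.4 0" --pt "0 0.3 0" --pt "0 0.3 0" --pt "0 0.3 0" --pt "0 0.3 0" --roll '[0,0,0,0,0,0,0,0]'

```text
clock: 20.15
eef_pos: [0.4391, -0.3784, 0.2012]
ee_rot: [0.518, -0.505, 0.471, -0.505]
contact_force: [-5.9, 1.0, 18.7]
width: 0.0197
```

```bash
python3 - <<'E'
from h import *
p,M=info()
g=grab_frame("scene");
save("s16",g["frame"],(80,170,280,320),3.8)
E
```

```text
t 20.15 p [ 0.4391 -0.3784  0.2012] F [-5.9  1.  18.7] w 0.0197 jawyaw 2.7 down [ 0.047 -0.02  -0.999] q [ 1.1   0.25 -0.53  1.64  0.13  1.24  0.59]
```

View pics/s16.png

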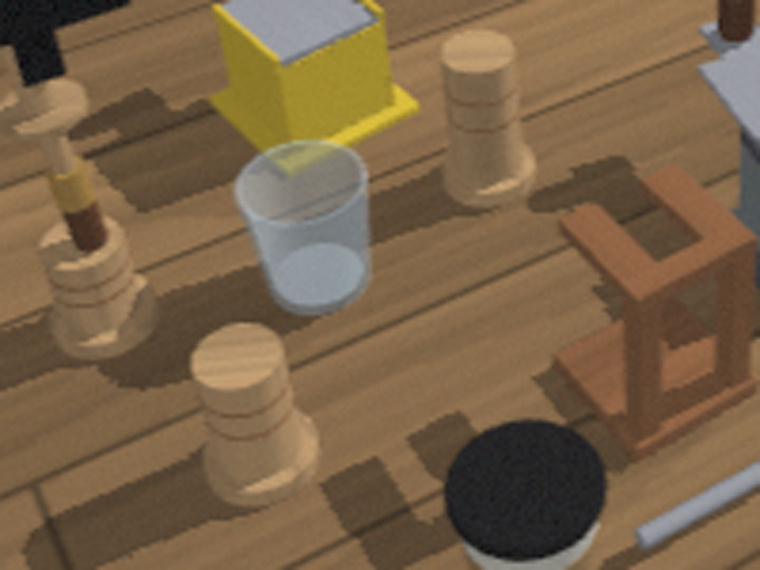

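>>> send_rows --gripper '[0,0,0,0,0]' --pt "0 0 0" --pt "0 -1.5 0" --pt "0 -2 0" --pt "0 -2 0" --pt "0 0 0" --roll '[0,0,0,0,0]'

```text
clock: 20.82
eef_pos: [0.4371, -0.3779, 0.2618]
ee_rot: [0.518, -0.505, 0.47, -0.506]
contact_force: [0.0, 0.9, -1.2]
width: 0.0193
```

```bash
python3 - <<'E'
from h import *
p,M=info()
g=grab_frame("scene");
save("s17",g["frame"],(80,150,280,300),3.8)
go([.467,-.249,.25])
E
```

```text
t 20.82 p [ 0.4371 -0.3779  0.2618] F [ 0.   0.9 -1.2] w 0.0193 jawyaw 2.7 down [ 0.049 -0.023 -0.999] q [ 1.1   0.21 -0.54  1.56  0.1   1.35  0.61]
roll total 0 off cm before roll [-12.73   0.93   3.58] after roll [-12.73   0.93   3.58] dist 0.133
```

View pics/s17.png

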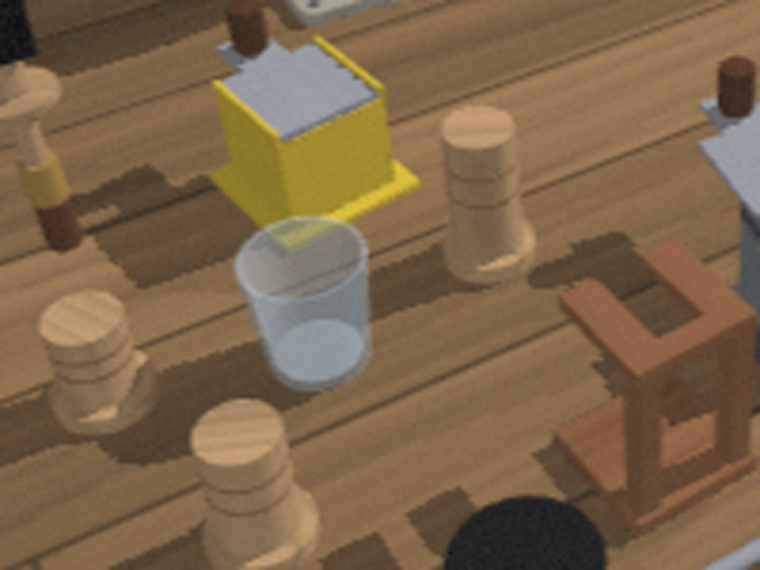

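>>> send_rows --gripper '[0,0,0,0,0]' --pt "-4.2 0 1.1" --pt "-4.2 0 1.1" --pt "-4 0 1.1" --pt "0 0 0" --pt "0 0 0" --roll '[0,0,0,0,0]'

```text
clock: 21.5
eef_pos: [0.4629, -0.2489, 0.255]
ee_rot: [0.517, -0.505, 0.473, -0.504]
contact_force: [-0.8, -0.7, 0.1]
width: 0.0193
```

```bash
python3 - <<'E'
from h import *
p,M=info()
g=grab_frame("scene");
save("s18",g["frame"],(80,150,280,300),3.8)
print(plane(g,(80+303/3.8,150+257/3.8),.085))
E
```

```text
t 21.5 p [ 0.4629 -0.2489  0.255 ] F [-0.8 -0.7  0.1] w 0.0193 jawyaw 2.6 down [ 0.044 -0.019 -0.999] q [ 1.    0.1  -0.63  1.69  0.06  1.32  0.41]
[[ 0.47767239 -0.25821309  0.085     ]]
```

View pics/s18.png

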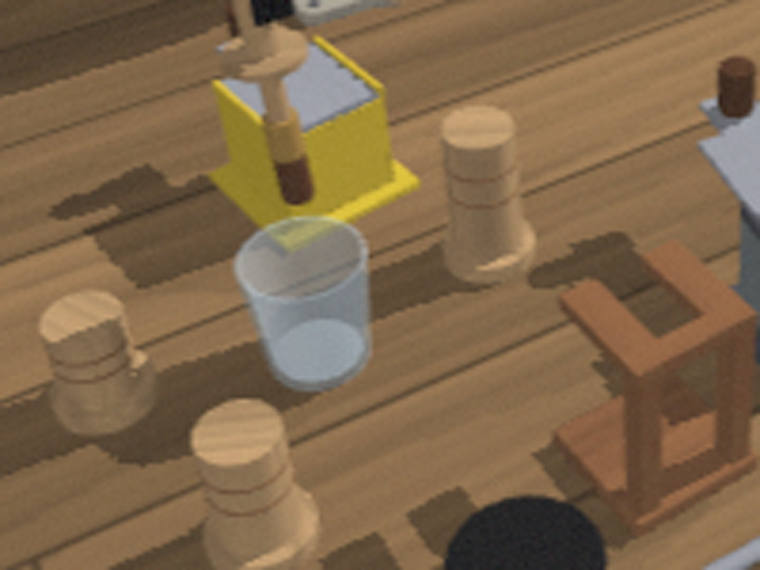

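```bash
python3 - <<'E'
from h import *
info();dab((298,199),(303,257),.085,(80,150))
E
```

```text
t 21.55 p [ 0.4631 -0.2486  0.255 ] F [-0.2  0.4 -0.2] w 0.0192 jawyaw 2.6 down [ 0.044 -0.018 -0.999] q [ 1.    0.1  -0.63  1.69  0.06  1.32  0.41]
tip [ 0.4701 -0.2523  0.123 ] top [ 0.4777 -0.2582  0.085 ] tip-tcp [ 0.007  -0.0037 -0.132 ]
tool offsets cm [0.54 3.84 0.56]
```

>>> send_rows --gripper '[0,0,0,0,0,0,0,0]' --pt "0.4 0 0.2" --pt "0 2 0" --pt "0 2.5 0" --pt "0 2 0" --pt "0 1 0" --pt "0 0 0" --pt "0 0 0" --pt "0 0 0" --roll '[0,0,0,0,0,0,0,0]'

```text
clock: 22.6
eef_pos: [0.4688, -0.2608, 0.1793]
ee_rot: [0.515, -0.503, 0.474, -0.507]
contact_force: [0.5, -0.8, -0.8]
width: 0.0191
```

```bash
python3 - <<'E'
from h import *
p,M=info()
g=grab_frame("scene");
save("s19",g["frame"],(80,150,280,300),3.8)
E
```

```text
t 22.6 p [ 0.4688 -0.2608  0.1793] F [ 0.5 -0.8 -0.8] w 0.0191 jawyaw 2.1 down [ 0.046 -0.02  -0.999] q [ 0.99  0.18 -0.62  1.77  0.11  1.17  0.37]
```

View pics/s19.png

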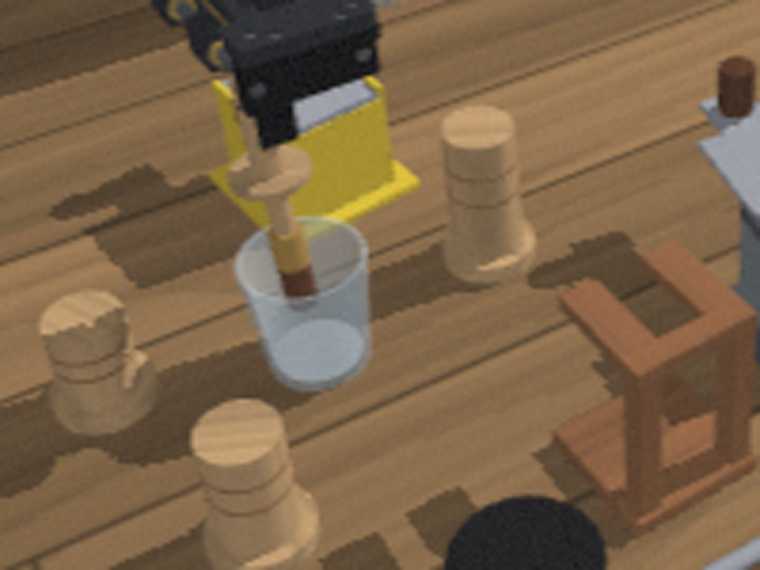

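>>> send_rows --gripper '[0,0,0,0,0,0,0,0,0]' --pt "-0.3 0.6 0" --pt "0 0 0" --pt "0 0 0" --pt "0 -3 0" --pt "0 -4 0" --pt "0 -3 0" --pt "0 0 0" --pt "0 0 0" --pt "0 0 0" --roll '[0,0,0,0,0,0,0,0,0]'

```text
clock: 23.78
eef_pos: [0.4635, -0.2551, 0.2741]
ee_rot: [0.515, -0.503, 0.475, -0.506]
contact_force: [0.2, 0.1, -0.7]
width: 0.0194
```

```bash
python3 - <<'E'
from h import *
p,M=info()
g=grab_frame("scene");
save("s20",g["frame"],(80,150,280,300),3.8)
go([.545,-.118,.26])
E
```

```text
t 23.77 p [ 0.4635 -0.2551  0.2741] F [ 0.2  0.1 -0.7] w 0.0194 jawyaw 2.2 down [ 0.044 -0.019 -0.999] q [ 1.    0.1  -0.62  1.65  0.06  1.36  0.41]
roll total 0 off cm before roll [-13.42   1.5    8.6 ] after roll [-13.42   1.5    8.6 ] dist 0.16
```

View pics/s20.png

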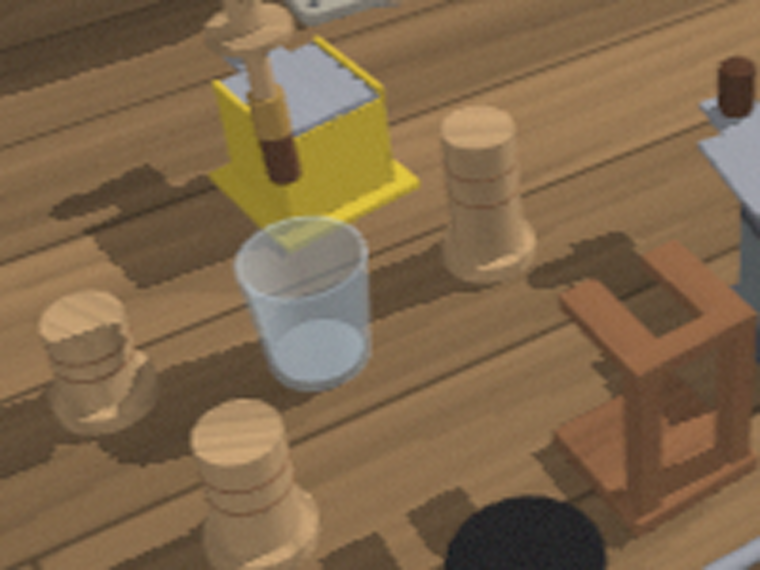

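>>> send_rows --gripper '[0,0,0,0,0,0,0,0,0]' --pt "-4.4 0 2.7" --pt "-4.4 0 2.7" --pt "-4.4 0 2.7" --pt "0 0 0" --pt "0 2.5 0" --pt "0 3 0" --pt "0 2.5 0" --pt "0 0.8 0" --pt "0 0 0" --roll '[0,0,0,0,0,0,0,0,0]'

```text
clock: 24.95
eef_pos: [0.5422, -0.1205, 0.1787]
ee_rot: [0.513, -0.503, 0.479, -0.505]
contact_force: [0.1, -0.4, -0.7]
width: 0.0193
```

```bash
python3 - <<'E'
from h import *
p,M=info()
g=grab_frame("scene");
save("s21",g["frame"],(160,120,360,270),3.8)
go([.660,-.118,.177])
E
```

```text
t 24.95 p [ 0.5422 -0.1205  0.1787] F [ 0.1 -0.4 -0.7] w 0.0193 jawyaw 1.9 down [ 0.036 -0.016 -0.999] q [ 0.77  0.26 -0.74  1.71  0.2   1.21  0.02]
roll total 0 off cm before roll [ 0.12  0.64 11.74] after roll [ 0.12  0.64 11.74] dist 0.118
```

View pics/s21.png

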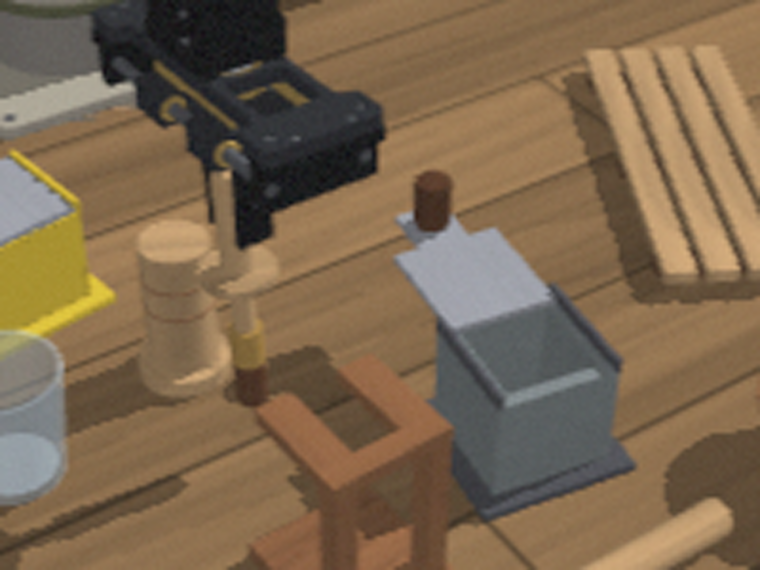

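>>> send_rows --gripper '[0,0,0,0,0,0]' --pt "0.1 0 2.5" --pt "0 0.2 3" --pt "0 0.2 3" --pt "0 0.2 2.8" --pt "0 0 0" --pt "0 0 0" --roll '[0,0,0,0,0,0]'

```text
clock: 25.75
eef_pos: [0.6608, -0.1206, 0.1841]
ee_rot: [0.513, -0.501, 0.477, -0.509]
contact_force: [0.5, 0.4, -0.7]
width: 0.0194
```

```bash
python3 - <<'E'
from h import *
p,M=info()
g=grab_frame("scene");
save("s22",g["frame"],(160,120,360,270),3.8)
go([.660,-.118,.162])
E
```

```text
t 25.75 p [ 0.6608 -0.1206  0.1841] F [ 0.5  0.4 -0.7] w 0.0194 jawyaw 1.7 down [ 0.044 -0.019 -0.999] q [ 0.59  0.51 -0.69  1.4   0.35  1.31 -0.08]
roll total 0 off cm before roll [-0.32  2.2  -0.16] after roll [-0.32  2.2  -0.16] dist 0.022
```

View pics/s22.png

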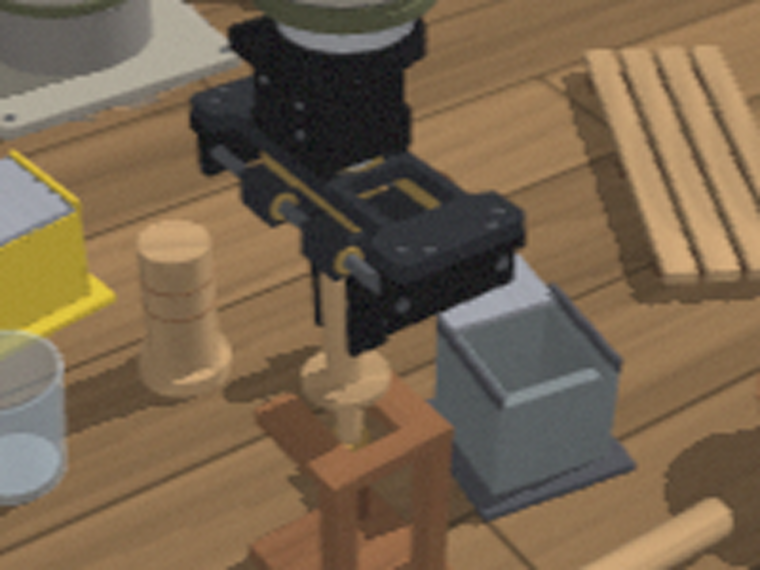

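>>> send_rows --gripper '[0,0,0,0,0,0,1,1,1,1,1]' --pt "-0.3 0.8 -0.1" --pt "0 0.7 0" --pt "0 0.3 0" --pt "0 0.2 0" --pt "0 0.2 0" --pt "0 0 0" --pt "0 0 0" --pt "0 0 0" --pt "0 0 0" --pt "0 0 0" --pt "0 0 0" --roll '[0,0,0,0,0,0,0,0,0,0,0]'

```text
clock: 27.18
eef_pos: [0.6599, -0.1187, 0.1622]
ee_rot: [0.513, -0.501, 0.476, -0.51]
contact_force: [0.2, -0.3, -0.2]
width: 0.0614
```

```bash
python3 - <<'E'
from h import *
p,M=info()
g=grab_frame("scene");
save("s23",g["frame"],(160,120,360,270),3.8)
E
```

```text
t 27.18 p [ 0.6599 -0.1187  0.1622] F [ 0.2 -0.3 -0.2] w 0.0614 jawyaw 1.6 down [ 0.046 -0.021 -0.999] q [ 0.59  0.52 -0.69  1.43  0.36  1.27 -0.09]
```

View pics/s23.png

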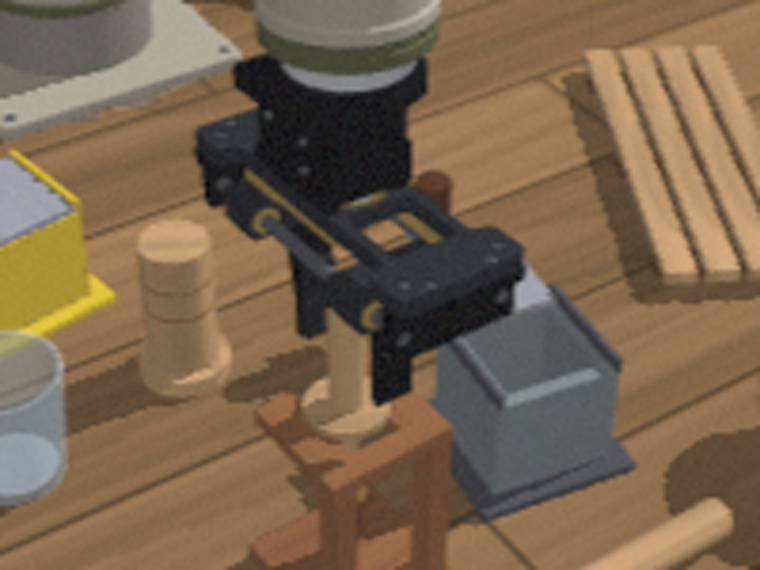

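>>> send_rows --gripper '[1,1,1,1,1,1,1]' --pt "0 0 0" --pt "0 0 0" --pt "0 -2 0" --pt "0 -4 0" --pt "0 -4 0" --pt "0 0 0" --pt "0 0 0" --roll '[0,0,0,0,0,0,0]'

```text
clock: 28.1
eef_pos: [0.6552, -0.1161, 0.2704]
ee_rot: [0.514, -0.5, 0.475, -0.51]
contact_force: [-0.6, 0.1, 0.5]
width: 0.0869
```

```bash
python3 - <<'E'
from h import *
p,M=info()
g=grab_frame("scene");
save("s24",g["frame"],(160,120,360,270),3.8)
go([.4965,.046,.23],-8.5)
g=grab_frame("wrist");save("w24",g["frame"],None,1.5)
E
```

```text
t 28.1 p [ 0.6552 -0.1161  0.2704] F [-0.6  0.1  0.5] w 0.0869 jawyaw 1.6 down [ 0.049 -0.021 -0.999] q [ 0.59  0.45 -0.71  1.29  0.31  1.45 -0.06]
roll total 0.177 off cm before roll [-16.72   2.93 -15.6 ] after roll [-13.71   2.93 -18.3 ] dist 0.231
```

View pics/s24.png

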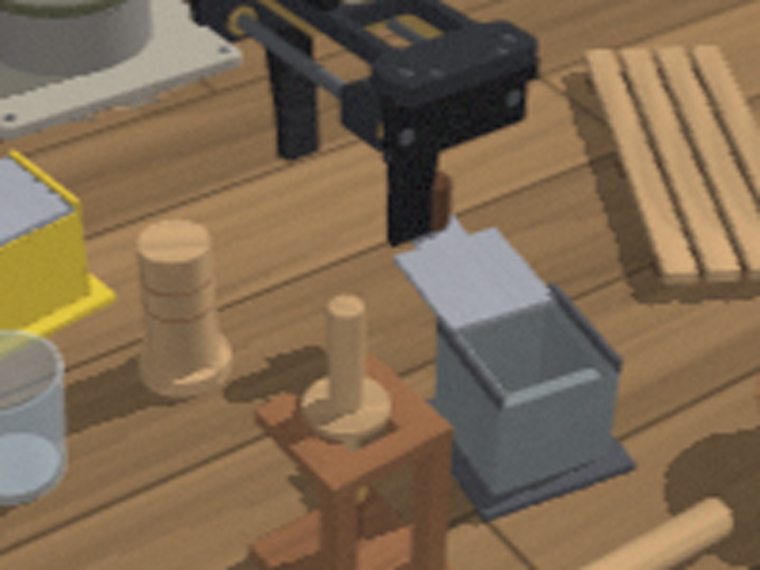

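View pics/w24.png

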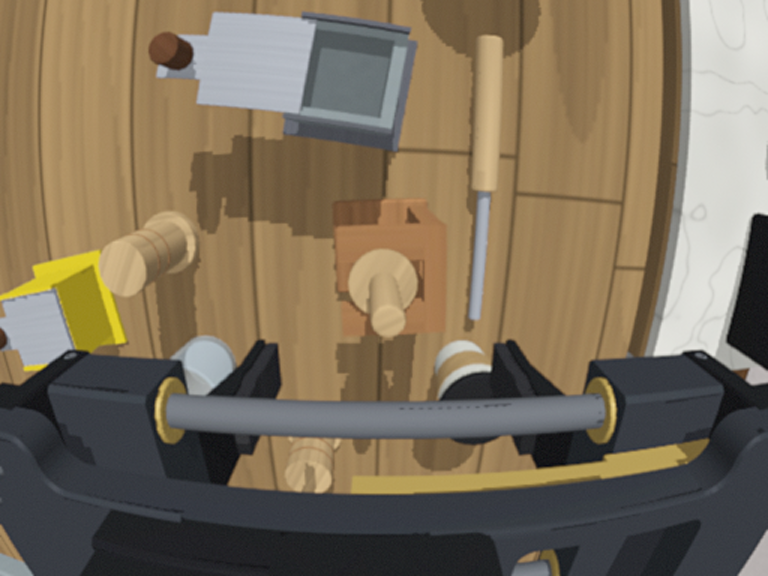

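>>> send_rows --gripper '[1,1,1,1,1,1,1,1]' --pt "-4 0 -3.7" --pt "-4 0.5 -3.7" --pt "-4 1 -3.7" --pt "-4 1 -3.7" --pt "0 0 0" --pt "0 0 0" --pt "0 0 0" --pt "0 0 0" --roll '[0,0,0,0,0.09,0.09,0,0]'

```text
clock: 29.2
eef_pos: [0.4965, 0.0434, 0.2275]
ee_rot: [-0.466, 0.454, -0.522, 0.552]
contact_force: [0.8, 0.3, 0.0]
width: 0.0871
```

```bash
python3 - <<'E'
from h import *
p,M=info()
g=grab_frame("wrist");save("w25",g["frame"],None,1.5)
go([.497,.0455,.098],-8.5)
E
```

```text
t 29.2 p [0.4965 0.0434 0.2275] F [0.8 0.3 0. ] w 0.0871 jawyaw -8.8 down [ 0.04  -0.021 -0.999] q [ 0.61  0.08 -0.84  1.78  0.09  1.28 -0.4 ]
roll total -0.006 off cm before roll [-0.4  12.93 -0.53] after roll [-0.41 12.93 -0.53] dist 0.129
```

View pics/w25.png

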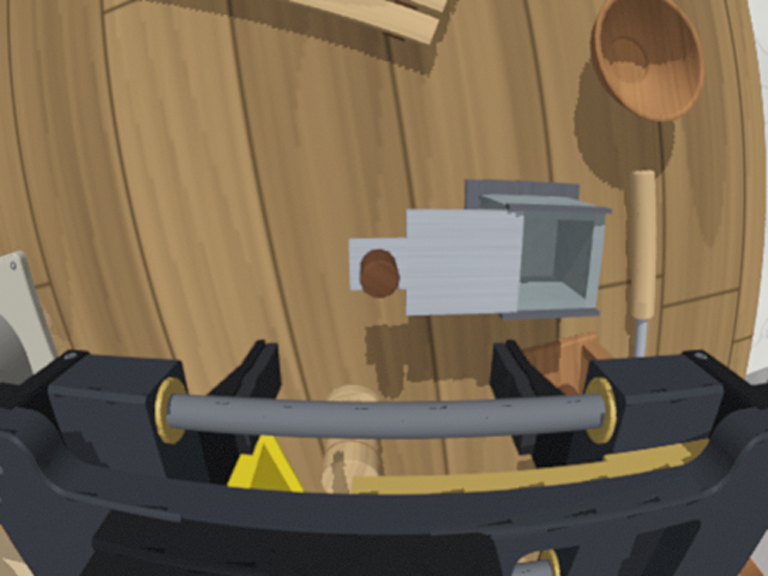

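>>> send_rows --gripper '[1,1,1,1,0,0,0,0,0,0,0,0]' --pt "-0.4 3 -0.5" --pt "0 4 0" --pt "0 4 0" --pt "0 1.7 0" --pt "0 0 0" --pt "0 0 0" --pt "0 0 0" --pt "0 0 0" --pt "0 0 0" --pt "0 0 0" --pt "0 0 0" --pt "0 0 0" --roll '[0,0,0,0,0,0,0,0,0,0,0,0]'

```text
clock: 30.75
eef_pos: [0.5006, 0.0451, 0.1016]
ee_rot: [-0.468, 0.453, -0.52, 0.552]
contact_force: [0.1, 0.6, 0.8]
width: 0.0254
```

```bash
python3 - <<'E'
from h import *
p,M=info()
go([.5675,.0355,.098])
E
```

```text
t 30.75 p [0.5006 0.0451 0.1016] F [0.1 0.6 0.8] w 0.0254 jawyaw -8.6 down [ 0.046 -0.02  -0.999] q [ 0.55  0.23 -0.83  1.93  0.24  1.03 -0.52]
roll total 0 off cm before roll [-0.06  0.69  6.74] after roll [-0.06  0.69  6.74] dist 0.068
```

>>> send_rows --gripper '[0,0,0,0,0,0,0,0]' --pt "0 0 1" --pt "0 0.1 1" --pt "0 0 1" --pt "0 0.1 1" --pt "0 0 1" --pt "0 0.1 1" --pt "0 0 0.8" --pt "0 0 0" --roll '[0,0,0,0,0,0,0,0]'

```text
clock: 31.75
eef_pos: [0.5695, 0.035, 0.1014]
ee_rot: [-0.466, 0.456, -0.522, 0.55]
contact_force: [-8.7, 0.2, 11.6]
width: 0.0252
```

```bash
python3 - <<'E'
from h import *
p,M=info()
g=grab_frame("scene");save("s26",g["frame"],(200,100,456,292),2.8)
E
```

```text
t 31.75 p [0.5695 0.035  0.1014] F [-8.7  0.2 11.6] w 0.0252 jawyaw -8.6 down [ 0.037 -0.021 -0.999] q [ 0.49  0.39 -0.77  1.75  0.34  1.09 -0.55]
```

View pics/s26.png

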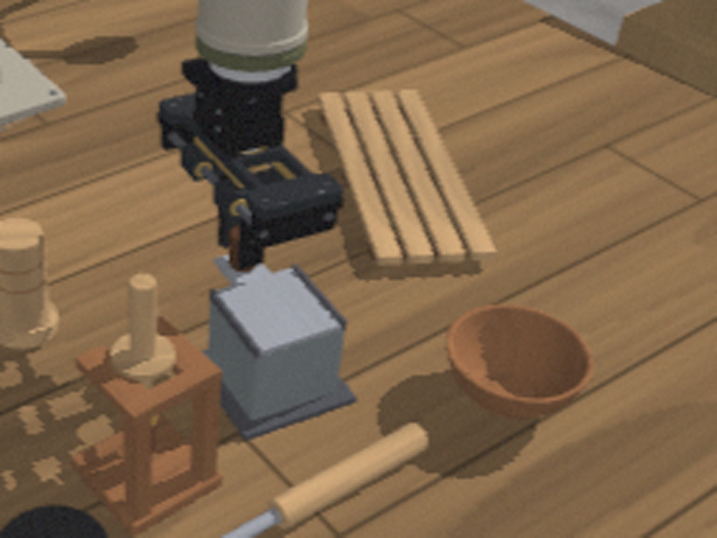

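>>> send_rows --gripper '[0,0,0,0]' --pt "0 0 0.6" --pt "0 0 0.6" --pt "0 0 0.6" --pt "0 0 0" --roll '[0,0,0,0]'

```text
clock: 32.3
eef_pos: [0.5689, 0.035, 0.101]
ee_rot: [-0.454, 0.47, -0.529, 0.541]
contact_force: [3.8, -1.5, -0.3]
width: 0.0252
```

```bash
python3 - <<'E'
from h import *
p,M=info()
E
```

```text
t 32.3 p [0.5689 0.035  0.101 ] F [ 3.8 -1.5 -0.3] w 0.0252 jawyaw -8.3 down [-0.006 -0.028 -1.   ] q [ 0.47  0.42 -0.76  1.71  0.35  1.15 -0.55]
```

>>> send_rows --gripper '[1,1,1,1,1,1,1,1]' --pt "0 0 0" --pt "0 0 0" --pt "0 0 0" --pt "0 0 0" --pt "0 -3 0" --pt "0 -4 0" --pt "0 -4 0" --pt "0 0 0" --roll '[0,0,0,0,0,0,0,0]'

```text
clock: 33.3
eef_pos: [0.5721, 0.037, 0.2136]
ee_rot: [-0.455, 0.469, -0.528, 0.542]
contact_force: [0.9, 1.2, -0.9]
width: 0.0861
```

```bash
python3 - <<'E'
from h import *
p,M=info()
g=grab_frame("top");save("t27",g["frame"],(220,110,400,320),2.8)
g2=grab_frame("scene");save("s27",g2["frame"],(60,110,340,320),2.8)
T=lambda u,v:(220+u/2.8,110+v/2.8)
print("yellow",plane(g,[T(200,435),T(300,422),T(317,524),T(215,537)],.085))
go([.57,-.2,.26],61)
E
```

```text
t 33.3 p [0.5721 0.037  0.2136] F [ 0.9  1.2 -0.9] w 0.0861 jawyaw -8.4 down [-0.002 -0.027 -1.   ] q [ 0.5   0.33 -0.8   1.58  0.26  1.35 -0.49]
yellow [[ 0.35711224 -0.1224146   0.085     ]
 [ 0.37177518 -0.22271307  0.085     ]
 [ 0.27210658 -0.23889747  0.085     ]
 [ 0.25756243 -0.1377693   0.085     ]]
roll total -1.212 off cm before roll [23.51 -4.31  3.39] after roll [ 11.44  -4.31 -20.82] dist 0.241
```

View pics/t27.png

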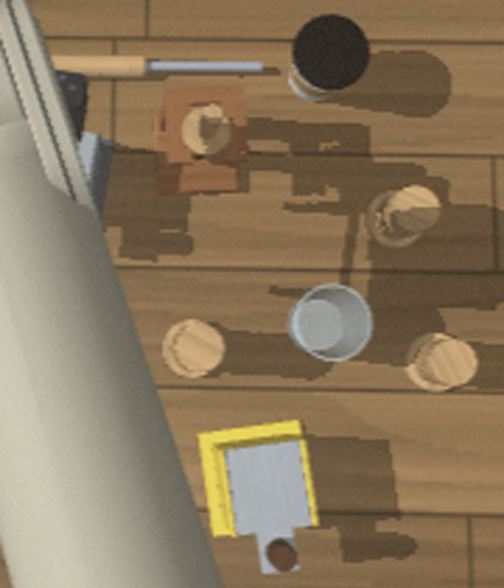

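View pics/s27.png

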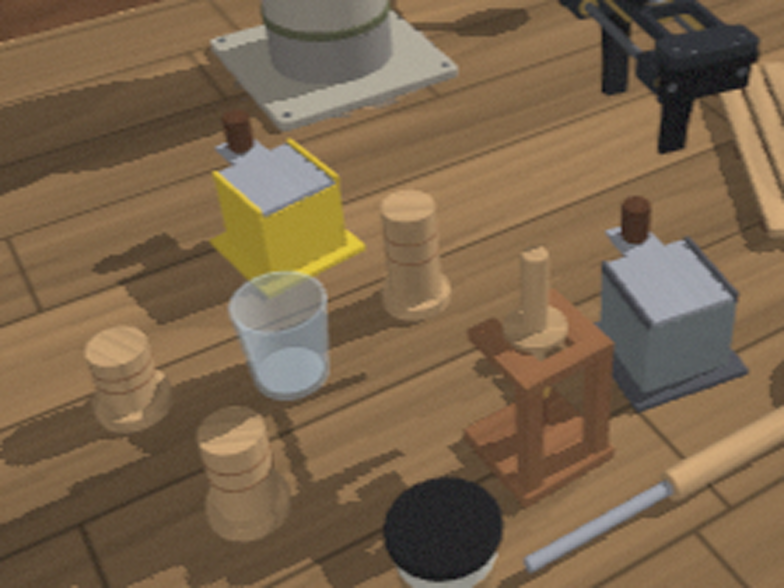

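```bash
python3 - <<'E'
from h import *
go([.440,-.383,.235],61)
E
```

```text
roll total -1.212 off cm before roll [43.44 -1.22 -6.78] after roll [  8.92  -1.22 -43.05] dist 0.44
```

>>> send_rows --gripper '[1,1,1,1,1,1,1,1,1,1]' --pt "0 -4 0" --pt "5.3 0 -0.8" --pt "5.3 0 -0.8" --pt "5.3 0 -0.8" --pt "5.3 0 -0.8" --pt "5.3 0 -0.8" --pt "5.3 0 -0.8" --pt "5.3 0 -0.8" --pt "5.3 0 -0.8" --pt "0 1 0" --roll '[0,0,0,0,0,0,0,0,0,0]'

```text
clock: 34.65
eef_pos: [0.4354, -0.3862, 0.2385]
ee_rot: [0.45, -0.473, 0.536, -0.535]
contact_force: [0.6, 0.3, -0.1]
width: 0.0869
```

>>> send_rows --gripper '[1,1,1,1,1,1,1,1,1]' --pt "0 1 0" --pt "0 0.5 0" --pt "0 0 0" --pt "0 0 0" --pt "0 0 0" --pt "0 0 0" --pt "0 0 0" --pt "0 0 0" --pt "0 0 0" --roll '[-0.17,-0.17,-0.17,-0.17,-0.17,-0.17,-0.17,0,0]'

```text
clock: 35.78
eef_pos: [0.4334, -0.3768, 0.2085]
ee_rot: [-0.681, 0.691, -0.183, 0.158]
contact_force: [0.2, 0.6, -0.4]
width: 0.0868
```

```bash
python3 - <<'E'
from h import *
p,M=info()
g=grab_frame("wrist");save("w28",g["frame"],None,1.5)
print(proj(g,[[.44,-.383,.07]],1)*1.5)
go([.440,-.383,.235],61)
E
```

```text
t 35.77 p [ 0.4334 -0.3768  0.2085] F [ 0.2  0.6 -0.4] w 0.0868 jawyaw 62.1 down [-0.038 -0.005 -0.999] q [ 1.2   0.33 -0.72  1.57  0.24  1.36  1.54]
[[385.09420421 292.46306122]]
roll total 0.02 off cm before roll [ 0.79 -2.67 -0.29] after roll [ 0.79 -2.67 -0.28] dist 0.028
```

View pics/w28.png

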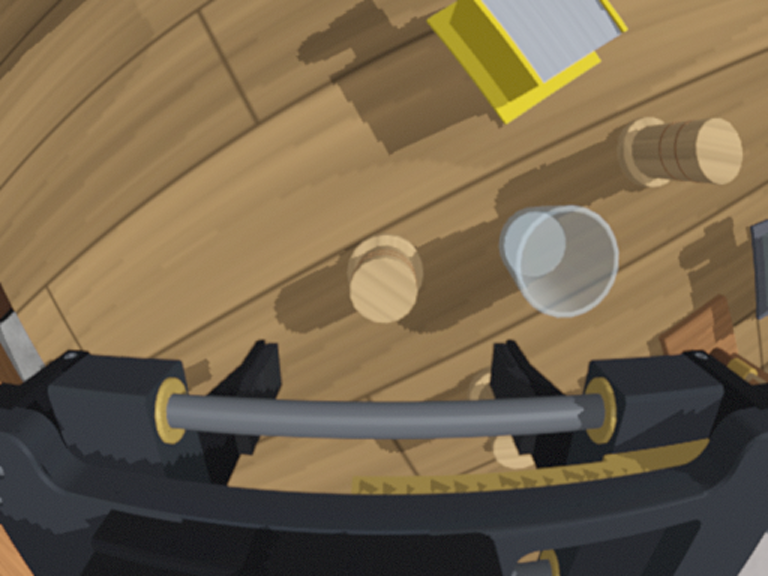

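```bash
python3 - <<'E'
from h import *
p,M=info()
g=grab_frame("wrist");print(plane(g,np.array([384,289])/1.5,.07,1))
go([.440,-.382,.042],61)
E
```

```text
t 35.83 p [ 0.4334 -0.3769  0.2085] F [-0.2  0.9 -0.4] w 0.0873 jawyaw 62.1 down [-0.038 -0.005 -0.999] q [ 1.2   0.33 -0.71  1.57  0.24  1.36  1.54]
[[ 0.43739936 -0.38250014  0.07      ]]
roll total 0.02 off cm before roll [ 1.33 16.64  0.25] after roll [ 1.33 16.64  0.28] dist 0.167
```

>>> send_rows --gripper '[1,1,1,1,1,1,1]' --pt "1.3 1 0.2" --pt "0 3.5 0" --pt "0 3.5 0" --pt "0 3.5 0" --pt "0 2.5 0" --pt "0 0 0" --pt "0 0 0" --roll '[0,0,0,0,0,0,0]'

```text
clock: 36.75
eef_pos: [0.4452, -0.3826, 0.0614]
ee_rot: [-0.681, 0.691, -0.184, 0.16]
contact_force: [-0.3, -0.0, 0.5]
width: 0.087
```

```bash
python3 - <<'E'
from h import *
p,M=info()
go([.440,-.382,.042],61)
E
```

```text
t 36.75 p [ 0.4452 -0.3826  0.0614] F [-0.3 -0.   0.5] w 0.087 jawyaw 61.8 down [-0.037 -0.005 -0.999] q [ 1.15  0.5  -0.67  1.69  0.36  1.11  1.44]
roll total 0.014 off cm before roll [-0.43  1.95 -0.15] after roll [-0.43  1.95 -0.16] dist 0.02
```

>>> send_rows --gripper '[1,1,0,0,0,0,0,0,0,0]' --pt "-0.4 1 -0.1" --pt "0 0.8 0" --pt "0 0 0" --pt "0 0 0" --pt "0 0 0" --pt "0 0 0" --pt "0 0 0" --pt "0 0 0" --pt "0 0 0" --pt "0 0 0" --roll '[0,0,0,0,0,0,0,0,0,0]'

```text
clock: 38.0
eef_pos: [0.4417, -0.383, 0.0451]
ee_rot: [-0.68, 0.692, -0.183, 0.162]
contact_force: [-0.1, -0.2, 0.3]
width: 0.0473
```

```bash
python3 - <<'E'
from h import *
p,M=info()
g=grab_frame("wrist");save("w29",g["frame"],None,1.5)
E
```

```text
t 38.0 p [ 0.4417 -0.383   0.0451] F [-0.1 -0.2  0.3] w 0.0473 jawyaw 61.8 down [-0.034 -0.009 -0.999] q [ 1.15  0.51 -0.66  1.71  0.37  1.07  1.44]
```

View pics/w29.png

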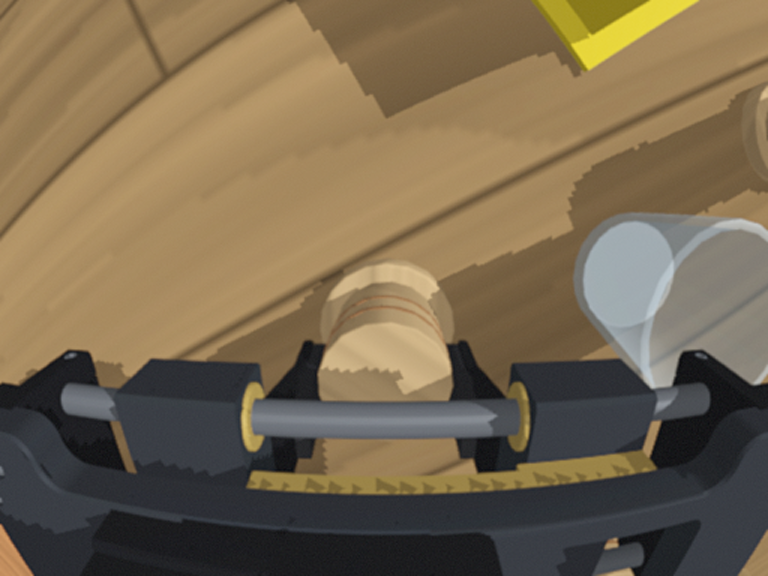

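```bash
python3 - <<'E'
from h import *
p,M=info()
a,_=go([.4417,-.383,.24]);b,_=go([.51,-.04,.24],p=a);c,_=go([.376,.384,.2],61,p=b)
E
```

```text
t 38.05 p [ 0.4416 -0.383   0.0451] F [ 0.  -0.3  0.7] w 0.0475 jawyaw 61.8 down [-0.034 -0.009 -0.999] q [ 1.15  0.51 -0.66  1.71  0.37  1.07  1.44]
roll total 0 off cm before roll [ -0.49 -19.48  -0.46] after roll [ -0.49 -19.48  -0.46] dist 0.195
roll total 0 off cm before roll [-10.23  -0.53  33.44] after roll [-10.23  -0.53  33.44] dist 0.35
roll total 0.013 off cm before roll [-31.77   4.07  31.1 ] after roll [-32.18   4.07  30.67] dist 0.446
```

>>> send_rows --gripper '[0,0,0,0,0,0,0,0,0,0,0,0]' --pt "0 -2 0" --pt "0 -4.5 0" --pt "0 -5 0" --pt "-0.2 -5 -0.2" --pt "-0.2 -3 -0.2" --pt "-1.7 0 5.5" --pt "-1.7 0 5.5" --pt "-1.7 0 5.5" --pt "-1.7 0 5.5" --pt "-1.7 0 5.5" --pt "-1.7 0 5.5" --pt "0 0 0" --roll '[0,0,0,0,0,0,0,0,0,0,0,0]'

```text
clock: 39.55
eef_pos: [0.5107, -0.0285, 0.2561]
ee_rot: [-0.68, 0.693, -0.177, 0.164]
contact_force: [0.1, -0.6, -2.3]
width: 0.0475
```

```bash
python3 - <<'E'
from h import *
p,M=info()
go([.376,.384,.2],61)
g=grab_frame("scene");save("s30",g["frame"],None,1.5)
E
```

```text
t 39.55 p [ 0.5107 -0.0285  0.2561] F [ 0.1 -0.6 -2.3] w 0.0475 jawyaw 62.1 down [-0.023 -0.014 -1.   ] q [ 0.82  0.18 -0.96  1.65  0.16  1.41  0.93]
roll total 0.019 off cm before roll [-31.15   5.35  30.26] after roll [-31.71   5.35  29.67] dist 0.438
```

View pics/s30.png

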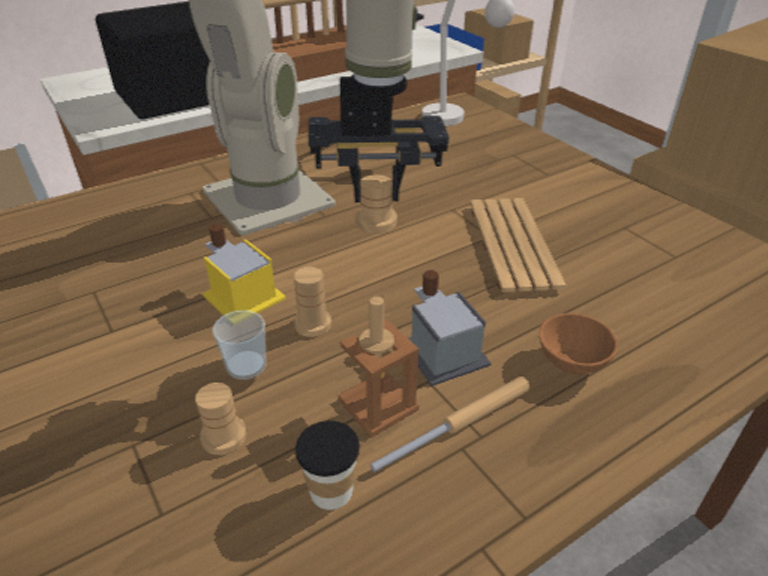

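>>> send_rows --gripper '[0,0,0,0,0,0,0,0,0,0]' --pt "-3.8 0.4 3.7" --pt "-3.8 0.4 3.7" --pt "-3.8 0.4 3.7" --pt "-3.8 0.4 3.7" --pt "-3.8 0.4 3.7" --pt "-3.8 0.4 3.7" --pt "-3.8 0.4 3.7" --pt "-3 0.4 3.0" --pt "0 0 0" --pt "0 0 0" --roll '[0,0,0,0,0,0,0,0,0,0]'

```text
clock: 40.85
eef_pos: [0.3896, 0.3638, 0.2249]
ee_rot: [-0.676, 0.692, -0.182, 0.175]
contact_force: [0.1, 0.3, -2.4]
width: 0.0471
```

```bash
python3 - <<'E'
from h import *
p,M=info()
go([.376,.384,.2],61)
g=grab_frame("wrist");save("w31",g["frame"],None,1.5)
g=grab_frame("top");save("t31",g["frame"],(85,130,265,300),3.3)
E
```

```text
t 40.85 p [0.3896 0.3638 0.2249] F [ 0.1  0.3 -2.4] w 0.0471 jawyaw 60.7 down [-0.016 -0.02  -1.   ] q [ 0.12  0.35 -1.16  1.64  0.32  1.4  -0.02]
roll total -0.005 off cm before roll [-2.16  2.47  1.16] after roll [-2.15  2.47  1.17] dist 0.035
```

View pics/w31.png

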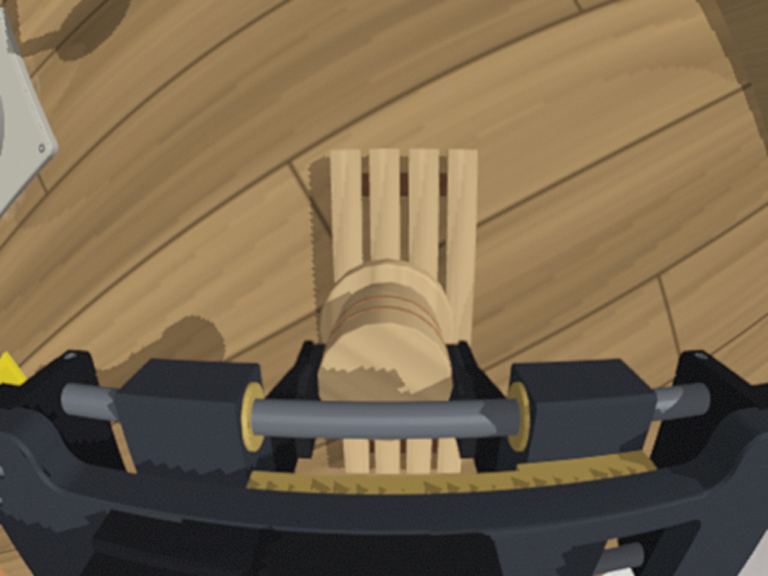

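View pics/t31.png

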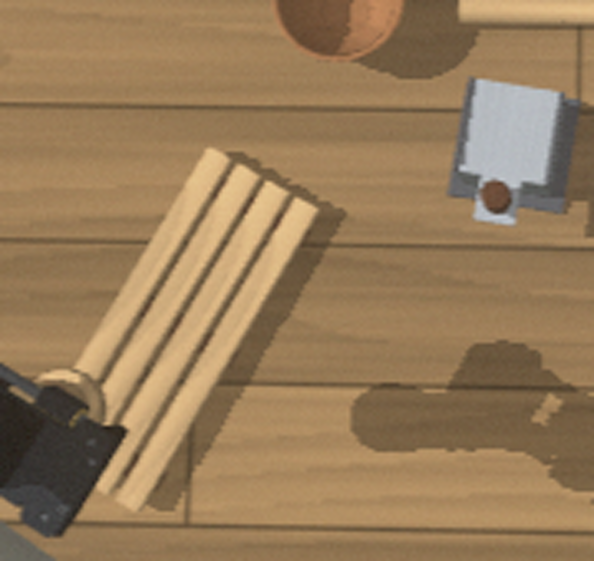

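```bash
python3 - <<'E'
from h import *
p,M=info()
g=grab_frame("wrist");W=lambda *a:np.array(a)/1.5
e=plane(g,[W(330,151),W(477,151),W(362,185),W(346,472),W(462,472)],.02,1);print(e, (e[0]+e[1])/2,np.linalg.norm(e[0]-e[1]))
u=np.array([np.cos(np.radians(-29.2)),np.sin(np.radians(-29.2))]);c=np.array([.4535,.339])
n=np.array([-u[1],u[0]])
for q in list(e)+[p]: print((q[:2]-c)@u,(q[:2]-c)@n)
E
```

```text
t 40.95 p [0.3896 0.3637 0.225 ] F [-0.1  0.4 -1.1] w 0.0475 jawyaw 60.7 down [-0.015 -0.02  -1.   ] q [ 0.12  0.35 -1.16  1.64  0.32  1.4  -0.02]
[[0.28879522 0.3635626  0.02      ]
 [0.34700964 0.46913484 0.02      ]
 [0.32662427 0.37233473 0.02      ]
 [0.56917646 0.21040052 0.02      ]
 [0.62863033 0.3176754  0.02      ]] [0.31790243 0.41634872 0.02      ] 0.12055876873905083
-0.15575754095466135 -0.05891158758964494
-0.15644532576643252 0.06164521923572115
-0.12701529500584324 -0.032798925186088096
0.1637150331466528 -0.055823445017055134
0.16327853954764443 0.06682430850863734
-0.06779829001853858 -0.009637983085230215
```

```bash
python3 - <<'E'
from h import *
go([.380,.385,.067],61)
E
```

```text
roll total -0.006 off cm before roll [-1.84 15.76  1.79] after roll [-1.83 15.76  1.8 ] dist 0.16
```

>>> send_rows --gripper '[0,0,0,0,0,0,0]' --pt "-1.8 0.5 1.8" --pt "0 3.5 0" --pt "0 3.5 0" --pt "0 3.5 0" --pt "0 2.2 0" --pt "0 0 0" --pt "0 0 0" --roll '[0,0,0,0,0,0,0]'

```text
clock: 41.88
eef_pos: [0.3886, 0.3788, 0.0916]
ee_rot: [-0.674, 0.691, -0.186, 0.183]
contact_force: [0.7, -0.1, -1.2]
width: 0.0474
```

```bash
python3 - <<'E'
from h import *
p,M=info()
go([.380,.385,.067],61)
g=grab_frame("scene");save("s32",g["frame"],(230,60,430,210),3.8)
E
```

```text
t 41.88 p [0.3886 0.3788 0.0916] F [ 0.7 -0.1 -1.2] w 0.0474 jawyaw 59.8 down [-0.01  -0.022 -1.   ] q [-0.    0.5  -1.06  1.77  0.47  1.18 -0.16]
roll total -0.022 off cm before roll [-1.06  2.45  0.16] after roll [-1.06  2.45  0.18] dist 0.027
```

View pics/s32.png

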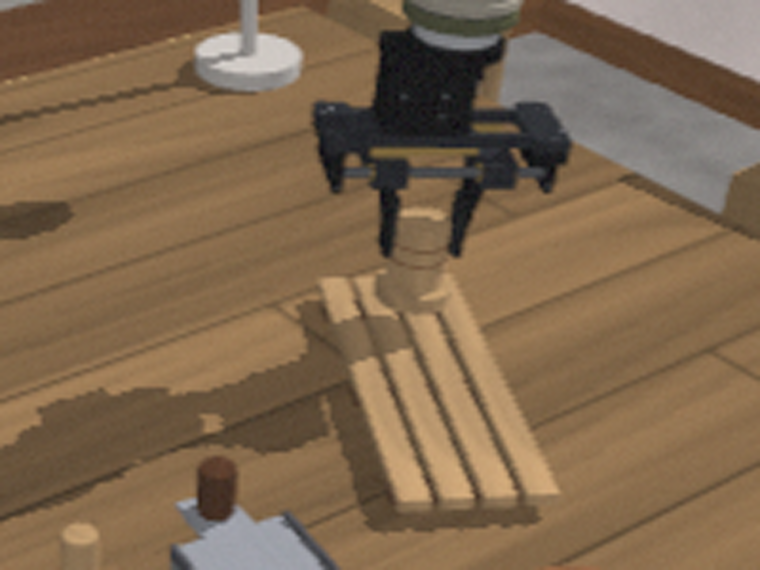

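>>> send_rows --gripper '[0,0,0,0,0,0]' --pt "-1 0.5 0.2" --pt "0 1 0" --pt "0 0.6 0" --pt "0 0.3 0" --pt "0 0.2 0" --pt "0 0 0" --roll '[0,0,0,0,0,0]'

```text
clock: 42.68
eef_pos: [0.3812, 0.3861, 0.0657]
ee_rot: [-0.675, 0.69, -0.185, 0.184]
contact_force: [-0.2, -1.5, 1.2]
width: 0.0475
```

```bash
python3 - <<'E'
from h import *
p,M=info()
go([.380,.385,.067],61)
E
```

```text
t 42.67 p [0.3812 0.3861 0.0657] F [-0.2 -1.5  1.2] w 0.0475 jawyaw 59.7 down [-0.007 -0.02  -1.   ] q [-0.04  0.53 -1.03  1.8   0.51  1.13 -0.21]
roll total -0.022 off cm before roll [-0.05 -0.13 -0.15] after roll [-0.05 -0.13 -0.15] dist 0.002
```

Seated (contact force just appearing). Release and rise.

>>> send_rows --gripper '[1,1,1,1,1,1,1,1,1]' --pt "0 0 0" --pt "0 0 0" --pt "0 0 0" --pt "0 0 0" --pt "0 -2.5 0" --pt "0 -4 0" --pt "0 -5 0" --pt "0 -4 0" --pt "0 0 0" --roll '[0,0,0,0,0,0,0,0,0]'

```text
clock: 43.8
eef_pos: [0.3819, 0.3896, 0.2254]
ee_rot: [-0.675, 0.69, -0.185, 0.184]
contact_force: [0.7, 0.2, -0.6]
width: 0.0869
```

```bash
python3 - <<'E'
from h import *
p,M=info()
go([.596,-.343,.23],61)
g=grab_frame("scene");save("s33",g["frame"],None,1.5)
a,_=go([.51,-.04,.24]);b,_=go([.59,-.343,.24],p=a)
g=grab_frame("wrist");save("w33",g["frame"],None,1.5)
E
```

```text
t 43.8 p [0.3819 0.3896 0.2254] F [ 0.7  0.2 -0.6] w 0.0869 jawyaw 59.8 down [-0.008 -0.02  -1.   ] q [ 0.05  0.37 -1.14  1.61  0.35  1.4  -0.09]
roll total -0.022 off cm before roll [ 55.38   0.81 -52.51] after roll [ 54.24   0.81 -53.69] dist 0.763
roll total 0 off cm before roll [ 32.69  -0.83 -30.61] after roll [ 32.69  -0.83 -30.61] dist 0.448
roll total 0 off cm before roll [ 22.17   0.57 -22.14] after roll [ 22.17   0.57 -22.14] dist 0.313
```

View pics/s33.png

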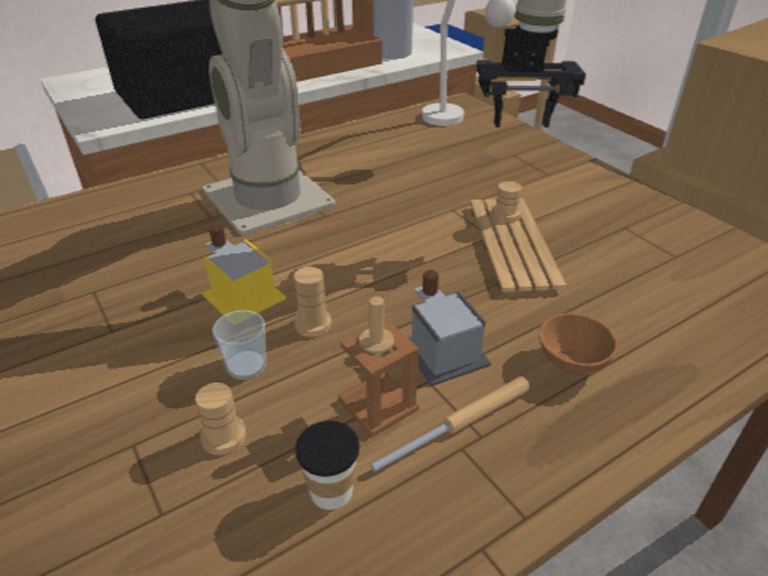

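View pics/w33.png

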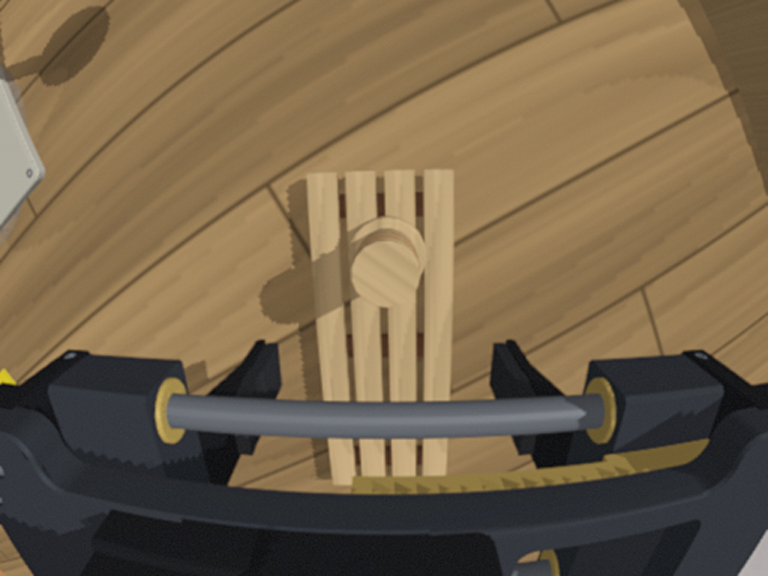

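>>> send_rows --gripper '[1,1,1,1,1,1,1,1,1,1,1,1]' --pt "4.2 -0.2 -4" --pt "4.2 -0.2 -4" --pt "4.2 -0.2 -4" --pt "4.2 0 -4" --pt "4.2 0 -4" --pt "4.2 0 -4" --pt "4.2 0 -4" --pt "4.2 0 -4" --pt "4.2 0 -4" --pt "4.2 0 -4" --pt "4.2 0 -4" --pt "0 0 0" --roll '[0,0,0,0,0,0,0,0,0,0,0,0]'

```text
clock: 45.4
eef_pos: [0.5568, -0.2465, 0.2212]
ee_rot: [-0.672, 0.693, -0.193, 0.174]
contact_force: [-0.4, 0.5, 0.5]
width: 0.0871
```

```bash
python3 - <<'E'
from h import *
p,M=info()
go([.594,-.343,.22],61)
g=grab_frame("wrist");save("w34",g["frame"],None,1.5)
g=grab_frame("scene");save("s34",g["frame"],(80,150,280,300),3.8)
E
```

```text
t 45.4 p [ 0.5568 -0.2465  0.2212] F [-0.4  0.5  0.5] w 0.0871 jawyaw 59.9 down [-0.034 -0.022 -0.999] q [ 0.96  0.44 -0.86  1.45  0.36  1.43  1.14]
roll total -0.019 off cm before roll [ 8.06  0.2  -6.48] after roll [ 7.93  0.2  -6.63] dist 0.103
```

View pics/w34.png

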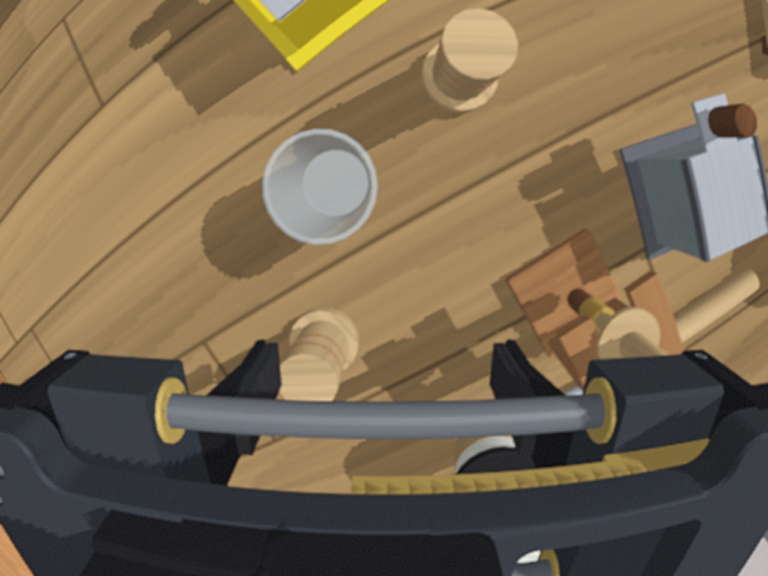

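>>> send_rows --gripper '[1,1,1,1]' --pt "4 0 -3.2" --pt "3.8 0 -3.2" --pt "0 0 0" --pt "0 0 0" --roll '[0,0,0,0]'

```text
clock: 46.0
eef_pos: [0.5952, -0.3294, 0.2218]
ee_rot: [-0.675, 0.694, -0.188, 0.167]
contact_force: [0.0, -0.3, -0.0]
width: 0.0871
```

```bash
python3 - <<'E'
from h import *
p,M=info()
g=grab_frame("wrist");save("w35",g["frame"],None,1.5)
print(proj(g,[[.594,-.343,.09]],1)*1.5)
go([.594,-.343,.055])
E
```

```text
t 46.0 p [ 0.5952 -0.3294  0.2218] F [ 0.  -0.3 -0. ] w 0.0871 jawyaw 60.9 down [-0.035 -0.02  -0.999] q [ 0.93  0.59 -0.81  1.24  0.44  1.51  1.24]
[[372.33023031 288.47632224]]
roll total 0 off cm before roll [ 0.9  16.69 -0.62] after roll [ 0.9  16.69 -0.62] dist 0.167
```

View pics/w35.png

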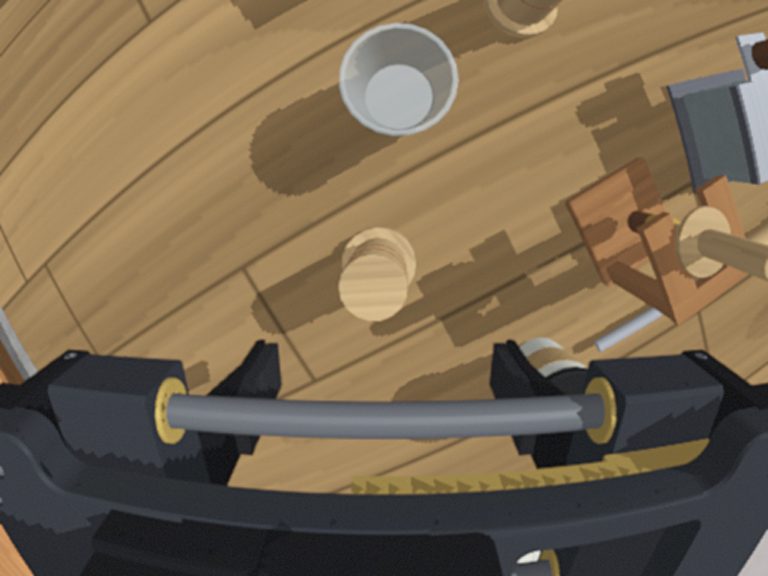

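>>> send_rows --gripper '[1,1,1,1,1,1,1]' --pt "0.9 1 -0.6" --pt "0 3.5 0" --pt "0 3.5 0" --pt "0 3.5 0" --pt "0 2.5 0" --pt "0 0 0" --pt "0 0 0" --roll '[0,0,0,0,0,0,0]'

```text
clock: 46.92
eef_pos: [0.5958, -0.3403, 0.0775]
ee_rot: [-0.674, 0.695, -0.185, 0.166]
contact_force: [0.3, 0.5, 0.0]
width: 0.0872
```

```bash
python3 - <<'E'
from h import *
p,M=info()
go([.594,-.343,.055])
E
```

```text
t 46.92 p [ 0.5958 -0.3403  0.0775] F [0.3 0.5 0. ] w 0.0872 jawyaw 61.3 down [-0.034 -0.022 -0.999] q [ 0.94  0.71 -0.76  1.39  0.52  1.27  1.2 ]
roll total 0 off cm before roll [ 0.01  2.26 -0.24] after roll [ 0.01  2.26 -0.24] dist 0.023
```

>>> send_rows --gripper '[1,1,0,0,0,0,0,0,0,0]' --pt "0 1.1 -0.2" --pt "0 0.9 0" --pt "0 0 0" --pt "0 0 0" --pt "0 0 0" --pt "0 0 0" --pt "0 0 0" --pt "0 0 0" --pt "0 0 0" --pt "0 0 0" --roll '[0,0,0,0,0,0,0,0,0,0]'

```text
clock: 48.18
eef_pos: [0.5955, -0.3433, 0.0593]
ee_rot: [-0.674, 0.696, -0.184, 0.167]
contact_force: [0.0, 0.6, -0.5]
width: 0.0473
```

```bash
python3 - <<'E'
from h import *
p,M=info()
g=grab_frame("wrist");save("w36",g["frame"],None,1)
go([.535,-.08,.28])
E
```

```text
t 48.17 p [ 0.5955 -0.3433  0.0593] F [ 0.   0.6 -0.5] w 0.0473 jawyaw 61.2 down [-0.03  -0.025 -0.999] q [ 0.94  0.72 -0.75  1.4   0.53  1.24  1.19]
roll total 0 off cm before roll [-18.31 -22.52  19.36] after roll [-18.31 -22.52  19.36] dist 0.349
```

View pics/w36.png

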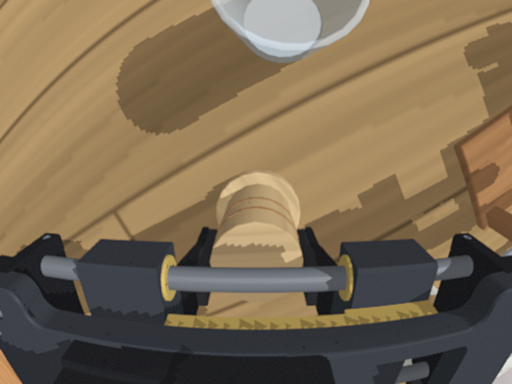

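>>> send_rows --gripper '[0,0,0,0,0,0,0,0,0,0,0,0]' --pt "0 -2 0" --pt "0 -5 0" --pt "0 -5 0" --pt "0 -5 0" --pt "0 -4.5 0" --pt "-3.8 0 4" --pt "-3.8 0 4" --pt "-3.8 0 4" --pt "-3.8 0 4" --pt "-3.8 0 4" --pt "0 0 0" --pt "0 0 0" --roll '[0,0,0,0,0,0,0,0,0,0,0,0]'

```text
clock: 49.72
eef_pos: [0.5303, -0.0588, 0.2921]
ee_rot: [-0.674, 0.697, -0.177, 0.171]
contact_force: [-0.2, -0.8, -1.1]
width: 0.0475
```

```bash
python3 - <<'E'
from h import *
p,M=info()
a,_=go([.455,.337,.25],61)
E
```

```text
t 49.73 p [ 0.5303 -0.0588  0.2921] F [-0.2 -0.8 -1.1] w 0.0475 jawyaw 61.5 down [-0.016 -0.03  -0.999] q [ 0.86  0.23 -0.99  1.54  0.22  1.5   0.94]
roll total 0.009 off cm before roll [-25.49   3.15  31.33] after roll [-25.78   3.15  31.09] dist 0.405
```

>>> send_rows --gripper '[0,0,0,0,0,0,0,0,0]' --pt "-3.6 0.4 4.4" --pt "-3.6 0.4 4.4" --pt "-3.6 0.4 4.4" --pt "-3.6 0.4 4.4" --pt "-3.6 0.4 4.4" --pt "-3.6 0.4 4.4" --pt "-3 0.4 3.7" --pt "0 0 0" --pt "0 0 0" --roll '[0,0,0,0,0,0,0,0,0]'

```text
clock: 50.85
eef_pos: [0.4641, 0.3253, 0.2558]
ee_rot: [-0.673, 0.694, -0.183, 0.177]
contact_force: [-0.2, -1.0, -1.3]
width: 0.0478
```

```bash
python3 - <<'E'
from h import *
p,M=info()
a,_=go([.455,.337,.083],61)
g=grab_frame("wrist");save("w37",g["frame"],None,1.5)
E
```

```text
t 50.85 p [0.4641 0.3253 0.2558] F [-0.2 -1.  -1.3] w 0.0478 jawyaw 60.5 down [-0.015 -0.027 -1.   ] q [ 0.16  0.41 -1.11  1.5   0.37  1.49  0.1 ]
roll total -0.009 off cm before roll [-1.38 17.26  1.1 ] after roll [-1.37 17.26  1.12] dist 0.173
```

View pics/w37.png

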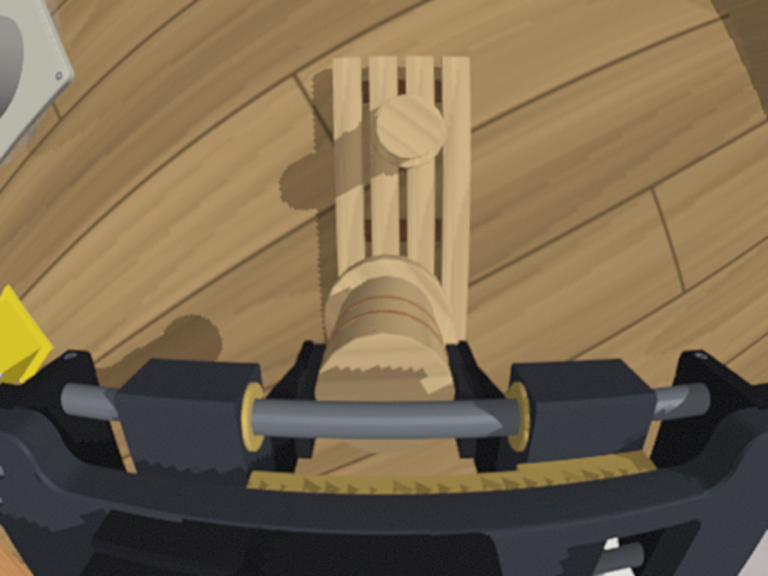

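>>> send_rows --gripper '[0,0,0,0,0,0,0]' --pt "-1.2 0.5 1.1" --pt "0 3.5 0" --pt "0 3.5 0" --pt "0 3.5 0" --pt "0 3 0" --pt "0 0 0" --pt "0 0 0" --roll '[0,0,0,0,0,0,0]'

```text
clock: 51.78
eef_pos: [0.4597, 0.3359, 0.1129]
ee_rot: [-0.673, 0.693, -0.185, 0.182]
contact_force: [0.6, -0.4, -0.5]
width: 0.0478
```

```bash
python3 - <<'E'
from h import *
p,M=info()
g=grab_frame("wrist");save("w38",g["frame"],None,1.5)
a,_=go([.457,.338,.081],61)
E
```

```text
t 51.77 p [0.4597 0.3359 0.1129] F [ 0.6 -0.4 -0.5] w 0.0478 jawyaw 59.9 down [-0.012 -0.026 -1.   ] q [ 0.09  0.53 -1.03  1.68  0.48  1.24 -0.02]
roll total -0.02 off cm before roll [-0.35  3.19  0.15] after roll [-0.35  3.19  0.15] dist 0.032
```

View pics/w38.png

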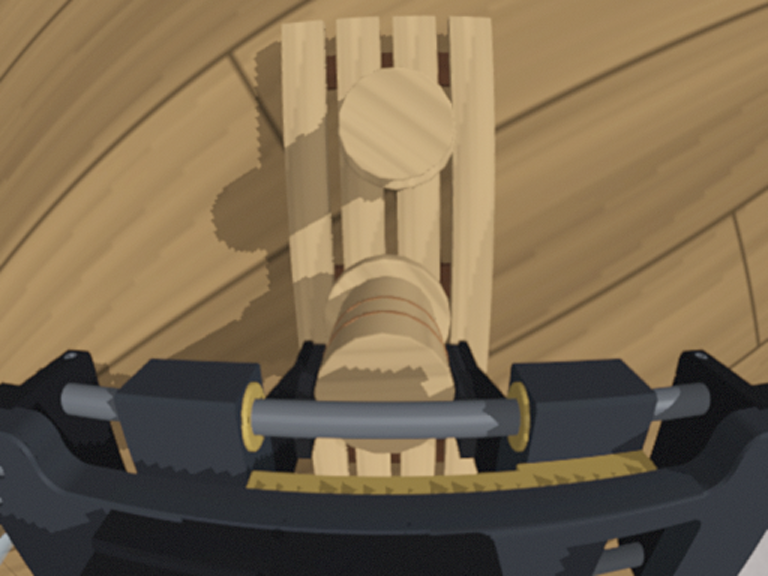

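>>> send_rows --gripper '[0,0,0,0,0,0]' --pt "-0.2 1.2 0.1" --pt "0 1 0" --pt "0 0.6 0" --pt "0 0.4 0" --pt "0 0.2 0" --pt "0 0 0" --roll '[0,0,0,0,0,0]'

```text
clock: 52.58
eef_pos: [0.4595, 0.3374, 0.0792]
ee_rot: [-0.673, 0.692, -0.184, 0.184]
contact_force: [-0.4, 0.3, -0.0]
width: 0.0478
```

```bash
python3 - <<'E'
from h import *
p,M=info()
E
```

```text
t 52.58 p [0.4595 0.3374 0.0792] F [-0.4  0.3 -0. ] w 0.0478 jawyaw 59.8 down [-0.008 -0.025 -1.   ] q [ 0.07  0.56 -1.01  1.71  0.52  1.19 -0.05]
```

>>> send_rows --gripper '[0,0,1,1,1,1,1,1,1,1,1]' --pt "0 0.2 0" --pt "0 0 0" --pt "0 0 0" --pt "0 0 0" --pt "0 0 0" --pt "0 0 0" --pt "0 -2.5 0" --pt "0 -4 0" --pt "0 -5 0" --pt "0 -4 0" --pt "0 0 0" --roll '[0,0,0,0,0,0,0,0,0,0,0]'

```text
clock: 53.95
eef_pos: [0.4609, 0.3414, 0.238]
ee_rot: [-0.673, 0.692, -0.184, 0.184]
contact_force: [-0.3, -0.1, -1.3]
width: 0.0869
```

```bash
python3 - <<'E'
from h import *
p,M=info()
g=grab_frame("scene");save("s39",g["frame"],None,1.5)
a,_=go([.449,-.120,.24],61)
E
```

```text
t 53.95 p [0.4609 0.3414 0.238 ] F [-0.3 -0.1 -1.3] w 0.0869 jawyaw 59.8 down [-0.007 -0.026 -1.   ] q [ 0.12  0.43 -1.1   1.52  0.39  1.46  0.05]
roll total -0.021 off cm before roll [ 22.17   0.9  -40.39] after roll [ 21.32   0.9  -40.85] dist 0.461
```

View pics/s39.png

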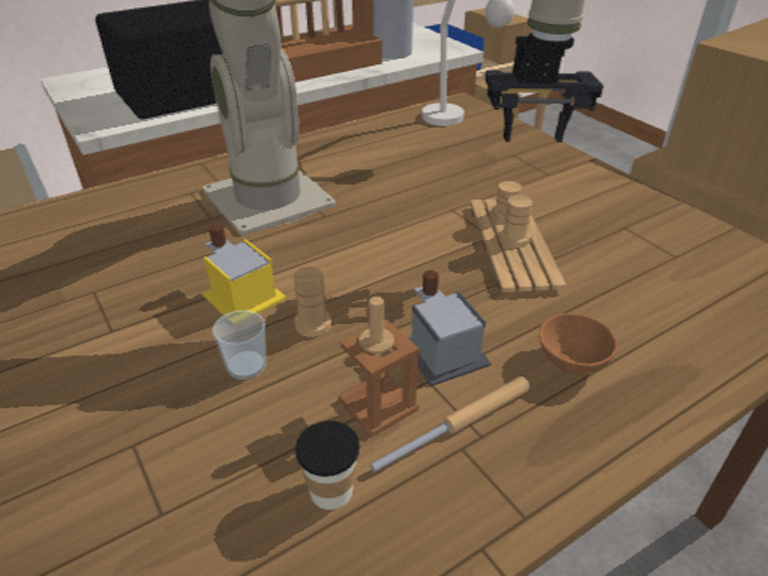

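>>> send_rows --gripper '[1,1,1,1,1,1,1,1,1,1]' --pt "2.7 -0.2 -4.9" --pt "2.7 -0.2 -4.9" --pt "2.7 0 -4.9" --pt "2.7 0 -4.9" --pt "2.7 0 -4.9" --pt "2.7 0 -4.9" --pt "2.7 0 -4.9" --pt "2.7 0 -4.9" --pt "0 0 0" --pt "0 0 0" --roll '[0,0,0,0,0,0,0,0,0,0]'

```text
clock: 55.25
eef_pos: [0.4432, -0.1221, 0.2402]
ee_rot: [-0.671, 0.693, -0.191, 0.178]
contact_force: [-0.0, 0.7, -0.4]
width: 0.0871
```

```bash
python3 - <<'E'
from h import *
p,M=info()
g=grab_frame("wrist");save("w40",g["frame"],None,1.5)
print(proj(g,[[.450,-.120,.11]],1)*1.5)
go([.450,-.120,.068],61)
E
```

```text
t 55.25 p [ 0.4432 -0.1221  0.2402] F [-0.   0.7 -0.4] w 0.0871 jawyaw 59.7 down [-0.026 -0.025 -0.999] q [ 1.08  0.02 -0.92  1.8   0.05  1.36  1.19]
[[398.13592315 286.17347619]]
roll total -0.023 off cm before roll [ 0.63 17.18  1.16] after roll [ 0.66 17.18  1.14] dist 0.172
```

View pics/w40.png

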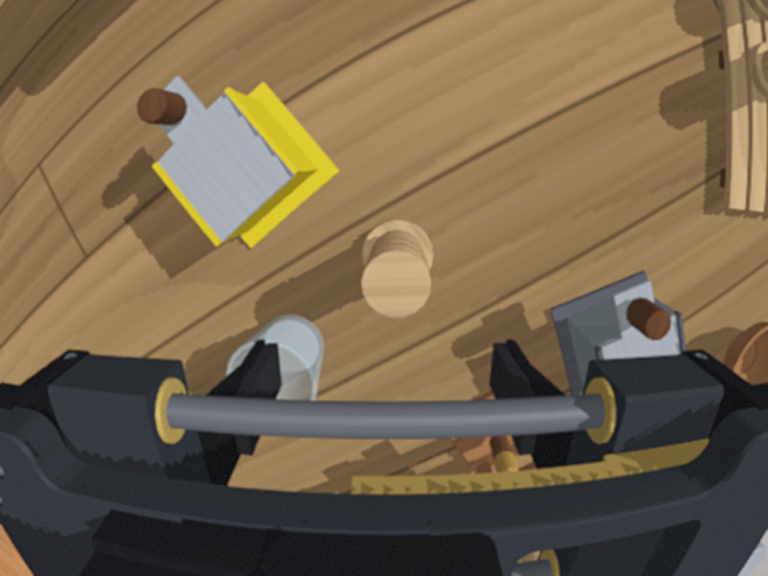

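>>> send_rows --gripper '[1,1,1,1,1,1,1]' --pt "0.4 1 1.1" --pt "0 3.5 0" --pt "0 3.5 0" --pt "0 3.5 0" --pt "0 2.7 0" --pt "0 0 0" --pt "0 0 0" --roll '[-0.02,0,0,0,0,0,0]'

```text
clock: 56.18
eef_pos: [0.4521, -0.107, 0.0913]
ee_rot: [-0.676, 0.696, -0.177, 0.165]
contact_force: [0.6, 0.3, 0.5]
width: 0.0871
```

```bash
python3 - <<'E'
from h import *
p,M=info()
go([.449,-.120,.068])
E
```

```text
t 56.17 p [ 0.4521 -0.107   0.0913] F [0.6 0.3 0.5] w 0.0871 jawyaw 62.1 down [-0.023 -0.023 -0.999] q [ 0.98  0.23 -0.93  1.97  0.24  1.07  1.02]
roll total 0 off cm before roll [ 0.36  2.37 -1.22] after roll [ 0.36  2.37 -1.22] dist 0.027
```

>>> send_rows --gripper '[1,1,1,0,0,0,0,0,0,0,0]' --pt "0.3 0 -1.2" --pt "0 1.2 0" --pt "0 0.9 0" --pt "0 0 0" --pt "0 0 0" --pt "0 0 0" --pt "0 0 0" --pt "0 0 0" --pt "0 0 0" --pt "0 0 0" --pt "0 0 0" --roll '[0,0,0,0,0,0,0,0,0,0,0]'

```text
clock: 57.55
eef_pos: [0.4502, -0.1207, 0.0717]
ee_rot: [-0.676, 0.696, -0.175, 0.166]
contact_force: [0.3, 0.7, -0.4]
width: 0.0478
```

```bash
python3 - <<'E'
from h import *
p,M=info()
g=grab_frame("wrist");save("w41",g["frame"],None,1)
a,_=go([.449,-.118,.28]);go([.538,.29,.29],61,p=a)
E
```

```text
t 57.55 p [ 0.4502 -0.1207  0.0717] F [ 0.3  0.7 -0.4] w 0.0478 jawyaw 62.0 down [-0.02  -0.025 -0.999] q [ 0.98  0.26 -0.91  1.99  0.27  1.02  1.02]
roll total 0 off cm before roll [ -0.34 -20.82  -0.47] after roll [ -0.34 -20.82  -0.47] dist 0.208
roll total 0.018 off cm before roll [-11.28  -2.2   40.16] after roll [-12.01  -2.2   39.95] dist 0.418
```

View pics/w41.png

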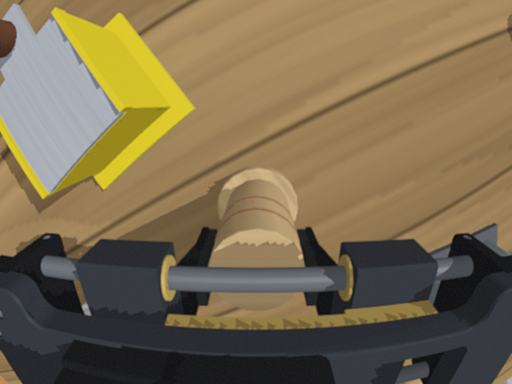

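>>> send_rows --gripper '[0,0,0,0,0,0,0,0,0,0,0,0]' --pt "0 -2 0" --pt "0 -5 0" --pt "0 -5 0" --pt "0 -5 0" --pt "0 -3.5 0" --pt "-1.6 0 5.5" --pt "-1.6 0 5.5" --pt "-1.6 0 5.5" --pt "-1.6 0 5.5" --pt "-1.6 0 5.5" --pt "-1.6 0 5.5" --pt "0 0 0" --roll '[0,0,0,0,0,0,0,0,0,0,0,0]'

```text
clock: 59.1
eef_pos: [0.5229, 0.2349, 0.2872]
ee_rot: [-0.677, 0.696, -0.172, 0.168]
contact_force: [0.2, 0.1, -1.4]
width: 0.0473
```

```bash
python3 - <<'E'
from h import *
p,M=info()
go([.538,.295,.27],61)
g=grab_frame("wrist");save("w42",g["frame"],None,1.5)
E
```

```text
t 59.1 p [0.5229 0.2349 0.2872] F [ 0.2  0.1 -1.4] w 0.0473 jawyaw 62.2 down [-0.013 -0.025 -1.   ] q [ 0.35  0.41 -1.14  1.44  0.38  1.55  0.31]
roll total 0.021 off cm before roll [-1.47  1.55  6.06] after roll [-1.59  1.55  6.03] dist 0.064
```

View pics/w42.png

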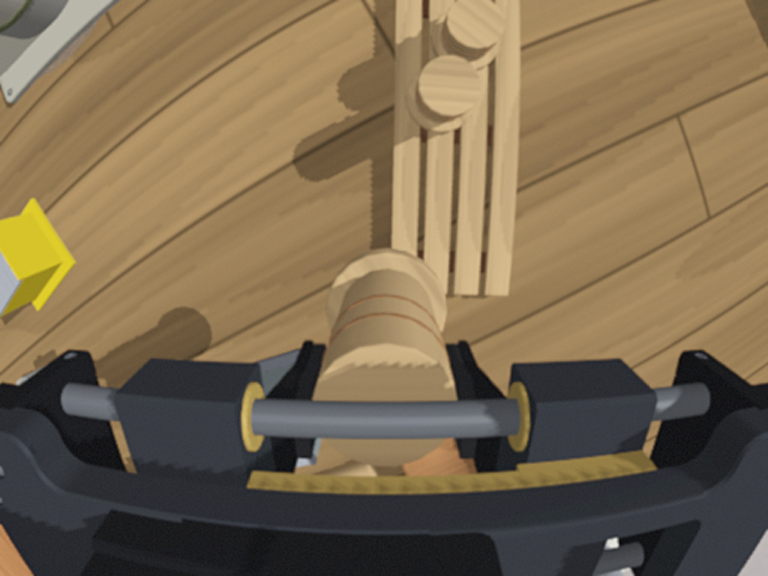

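```bash
python3 - <<'E'
from h import *
p,M=info()
g=grab_frame("wrist");W=lambda *a:np.array(a)/1.5
u=np.array([np.cos(np.radians(-29.2)),np.sin(np.radians(-29.2))]);c=np.array([.458,.340]);n=np.array([-u[1],u[0]])
for nm,q,z in [("mid",(448,86),.11),("short",(474,22),.09),("endL",(393,250),.02),("endR",(508,295),.02)]:
    a=plane(g,W(*q),z,1)[0];print(nm,a,(a[:2]-c)@u,(a[:2]-c)@n)
g=grab_frame("top");save("t42",g["frame"],(85,130,265,300),3.3)
E
```

```text
t 59.15 p [0.524  0.2319 0.2875] F [ 0.6  0.1 -1.3] w 0.0472 jawyaw 61.9 down [-0.012 -0.026 -1.   ] q [ 0.35  0.41 -1.14  1.44  0.38  1.55  0.31]
mid [0.42360932 0.33401362 0.11      ] -0.027099872704164512 -0.022003471968869988
short [0.38222567 0.38302276 0.09      ] -0.08713415638037648 0.0005882789823833807
endL [0.53307503 0.2281904  0.02      ] 0.12008204769274541 -0.06097499289085829
endR [0.62923065 0.31176695 0.02      ] 0.16324478547131135 0.05889127341754948
```

View pics/t42.png

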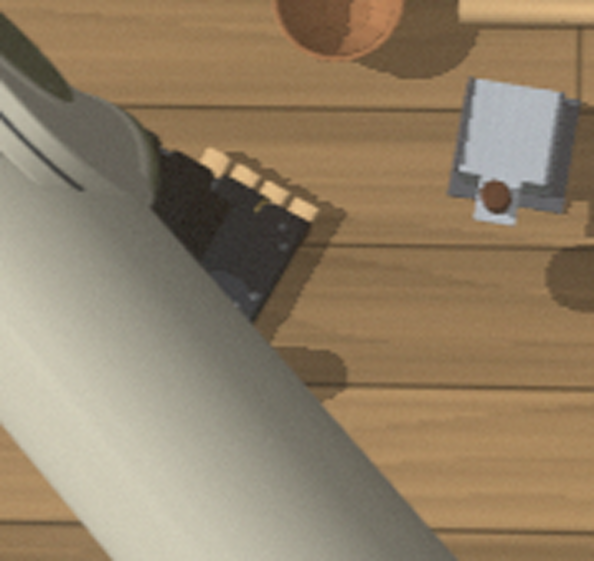

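>>> send_rows --gripper '[0,0,0,0,0,0,0]' --pt "-0.8 0 3.1" --pt "-0.8 0.5 3" --pt "0 2.5 0" --pt "0 3.5 0" --pt "0 3.5 0" --pt "0 0 0" --pt "0 0 0" --roll '[0,0,0,0,0,0,0]'

```text
clock: 60.12
eef_pos: [0.5473, 0.2713, 0.1898]
ee_rot: [-0.672, 0.695, -0.18, 0.184]
contact_force: [-0.1, -0.3, -1.9]
width: 0.0475
```

```bash
python3 - <<'E'
from h import *
p,M=info()
go([.538,.295,.094],61)
g=grab_frame("wrist");save("w43",g["frame"],None,1.5)
E
```

```text
t 60.12 p [0.5473 0.2713 0.1898] F [-0.1 -0.3 -1.9] w 0.0475 jawyaw 60.1 down [-0.003 -0.033 -0.999] q [ 0.21  0.55 -1.06  1.49  0.5   1.42  0.17]
roll total -0.016 off cm before roll [-2.12  9.5   1.88] after roll [-2.09  9.5   1.91] dist 0.099
```

View pics/w43.png

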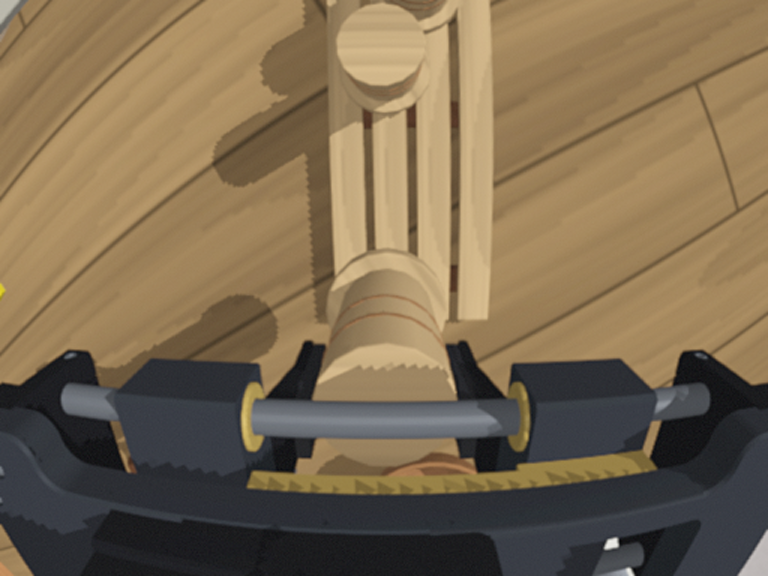

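>>> send_rows --gripper '[0,0,0,0,0,0]' --pt "-2.4 0 1.9" --pt "0 2.5 0" --pt "0 3 0" --pt "0 1.5 0" --pt "0 0 0" --pt "0 0 0" --roll '[0,0,0,0,0,0]'

```text
clock: 60.92
eef_pos: [0.5403, 0.2991, 0.1269]
ee_rot: [-0.674, 0.691, -0.179, 0.189]
contact_force: [0.3, -0.1, -1.4]
width: 0.0469
```

```bash
python3 - <<'E'
from h import *
p,M=info()
go([.538,.295,.094],61)
g=grab_frame("wrist");save("w44",g["frame"],None,1.5)
E
```

```text
t 60.92 p [0.5403 0.2991 0.1269] F [ 0.3 -0.1 -1.4] w 0.0469 jawyaw 59.8 down [ 0.008 -0.028 -1.   ] q [ 0.15  0.61 -1.03  1.55  0.56  1.31  0.09]
roll total -0.02 off cm before roll [-0.06  3.29 -0.41] after roll [-0.07  3.29 -0.41] dist 0.033
```

View pics/w44.png

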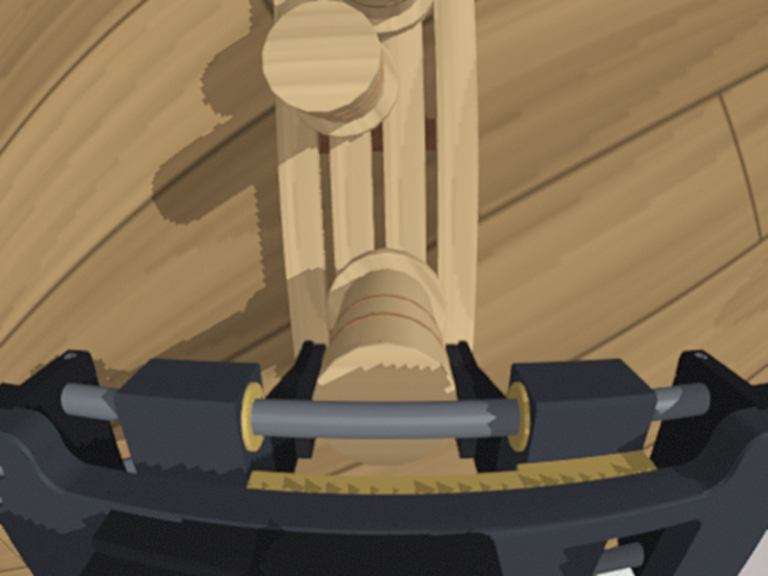

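>>> send_rows --gripper '[0,0,0,0,0,0]' --pt "0 1.2 -0.4" --pt "0 1 0" --pt "0 0.6 0" --pt "0 0.4 0" --pt "0 0.3 0" --pt "0 0 0" --roll '[0,0,0,0,0,0]'

```text
clock: 61.72
eef_pos: [0.5399, 0.2943, 0.0919]
ee_rot: [-0.674, 0.691, -0.178, 0.19]
contact_force: [-0.6, 0.4, -2.7]
width: 0.0473
```

```bash
python3 - <<'E'
from h import *
p,M=info()
E
```

```text
t 61.73 p [0.5399 0.2943 0.0919] F [-0.6  0.4 -2.7] w 0.0473 jawyaw 59.8 down [ 0.011 -0.028 -1.   ] q [ 0.15  0.63 -1.01  1.6   0.59  1.24  0.07]
```

>>> send_rows --gripper '[0,0,1,1,1,1,1,1,1,1,1,1]' --pt "0 0.2 0" --pt "0 0.1 0" --pt "0 0 0" --pt "0 0 0" --pt "0 0 0" --pt "0 0 0" --pt "0 -2.5 0" --pt "0 -4 0" --pt "0 -5 0" --pt "0 -4 0" --pt "0 -3 0" --pt "0 0 0" --roll '[0,0,0,0,0,0,0,0,0,0,0,0]'

```text
clock: 63.22
eef_pos: [0.538, 0.2998, 0.2815]
ee_rot: [-0.674, 0.691, -0.177, 0.191]
contact_force: [-0.7, 0.2, -0.0]
width: 0.087
```

```bash
python3 - <<'E'
from h import *
p,M=info()
g=grab_frame("wrist");save("w45",g["frame"],None,1.5)
g=grab_frame("scene");save("s45",g["frame"],None,1.5)
E
```

```text
t 63.23 p [0.538  0.2998 0.2815] F [-0.7  0.2 -0. ] w 0.087 jawyaw 59.8 down [ 0.012 -0.028 -1.   ] q [ 0.16  0.5  -1.09  1.35  0.46  1.56  0.16]
```

View pics/w45.png

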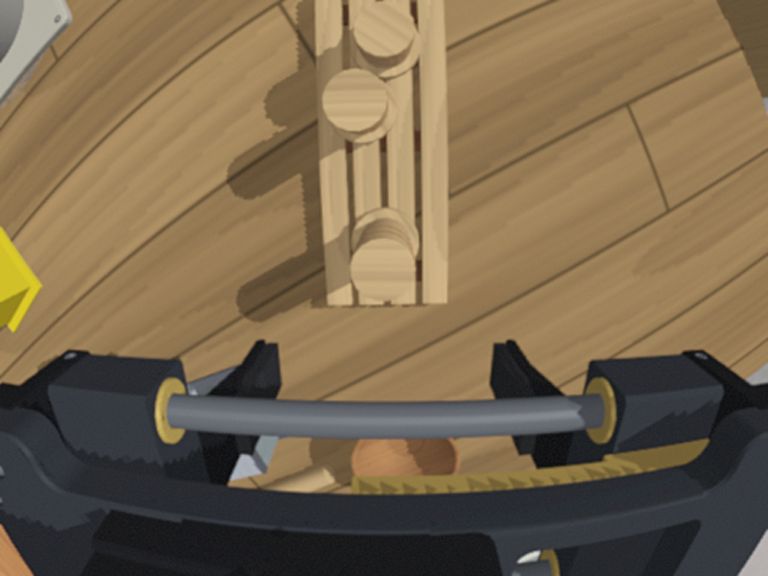

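View pics/s45.png

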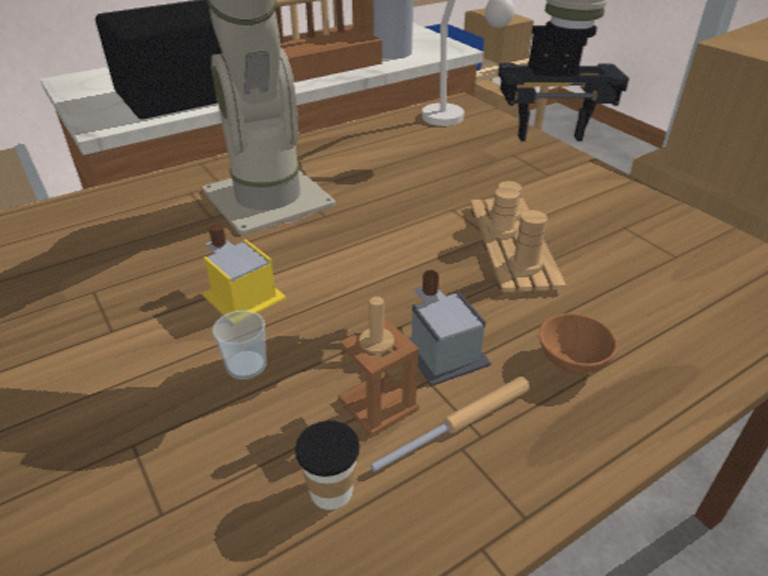

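>>> send_rows --gripper '[1,1,1,1,1,1,1,1,1]' --pt "2 -0.3 -5.2" --pt "2 -0.3 -5.2" --pt "2 0 -5.2" --pt "2 0 -5.2" --pt "2 0 -5.2" --pt "2 0 -5.2" --pt "2 0 -5.2" --pt "2 0 -5.2" --pt "0 0 0" --roll '[0,0,0,0,0,0,0,0,0]'

```text
clock: 64.45
eef_pos: [0.4584, -0.1573, 0.2851]
ee_rot: [-0.672, 0.693, -0.186, 0.185]
contact_force: [0.0, 1.0, -0.9]
width: 0.0869
```

```bash
python3 - <<'E'
from h import *
p,M=info()
g=grab_frame("top");save("t46",g["frame"],(85,130,265,300),4)
save("t46b",g["frame"],(210,100,400,270),4)
g=grab_frame("scene");save("s46",g["frame"],(290,90,410,210),5)
E
```

```text
t 64.45 p [ 0.4584 -0.1573  0.2851] F [ 0.   1.  -0.9] w 0.0869 jawyaw 59.6 down [-0.008 -0.028 -1.   ] q [ 1.24  0.06 -1.04  1.68  0.09  1.44  1.22]
```

View pics/t46.png

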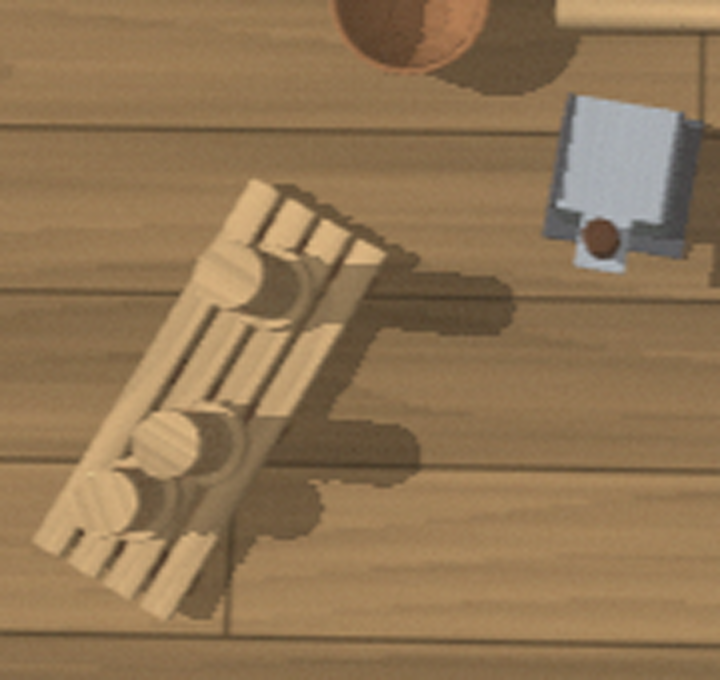

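View pics/s46.png

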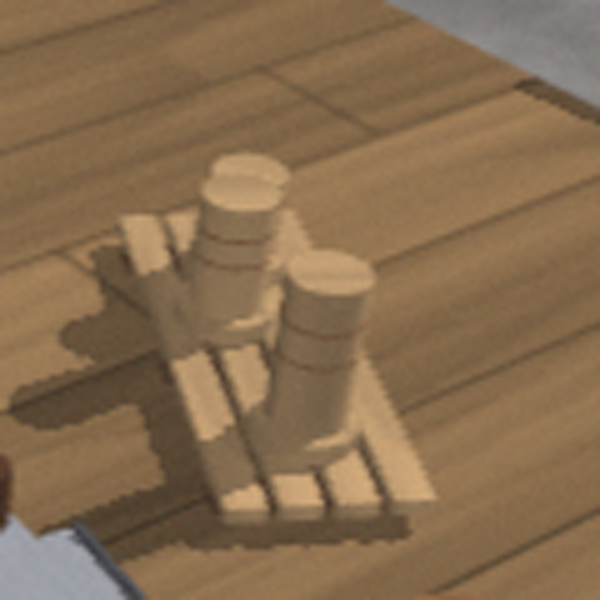

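View pics/t46b.png

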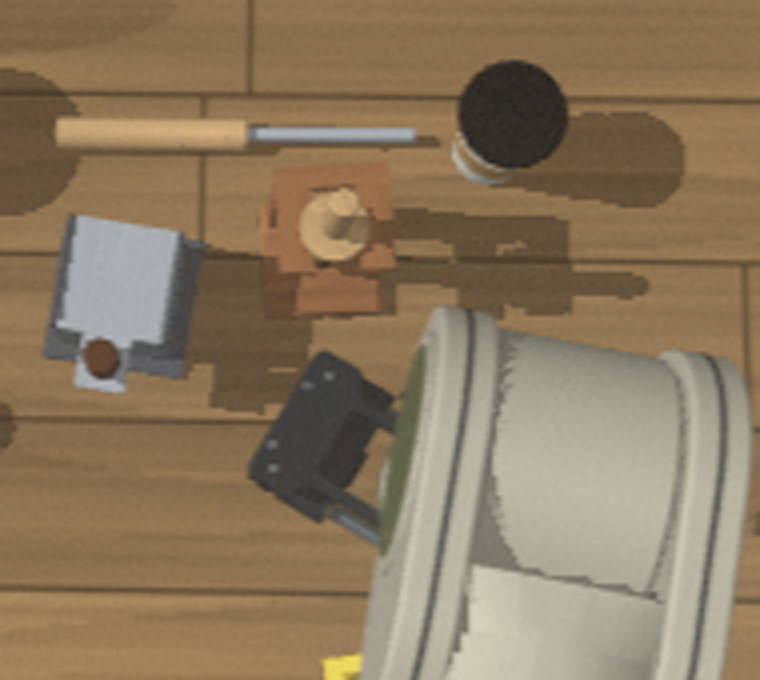

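```bash
python3 - <<'E'
from h import *
g=grab_frame("top");T=lambda u,v:(85+u/4,130+v/4)
b=plane(g,[T(258,180),T(385,252),T(168,620),T(37,542)],.02)[:,:2];c=b.mean(0)
v=(b[0]+b[1]-b[2]-b[3]);u=v/np.linalg.norm(v);n=np.array([-u[1],u[0]]);print(c)
for nm,q,z in [("tall",(229,276),.13),("mid",(166,444),.11),("short",(107,503),.09)]:
    a=plane(g,T(*q),z)[0];print(nm,a,"y,x on board",(a[:2]-c)@u,(a[:2]-c)@n)
# expected foot centres if upright
for nm,q,z in [("tall",(229,276),.13),("mid",(166,444),.11),("short",(107,503),.09)]:
    a=plane(g,T(*q),z)[0]; print(nm,"foot proj",(proj(g,[[a[0],a[1],.034]])[0]-[85,130])*4)
T2=lambda u,v:(210+u/4,100+v/4)
print("knob",plane(g,T2(101,358),.124),"brush",plane(g,T2(334,225),.135))
E
```

```text
[0.45291712 0.3383613 ]
tall [0.53400239 0.29448703 0.13      ] y,x on board 0.0921931868820888 0.0004348633392880488
mid [0.41769429 0.33912055 0.11      ] y,x on board -0.031263713183803894 -0.01624206236325642
short [0.37520177 0.38616683 0.09      ] y,x on board -0.09112405684546472 0.004631513600380935
tall foot proj [270.20442748 289.14425875]
mid foot proj [203.42598199 442.71403237]
short foot proj [137.74765186 498.98095366]
knob [[0.56502951 0.03797098 0.124     ]] brush [[ 0.65886831 -0.12231063  0.135     ]]
```

>>> send_rows --gripper '[1,1,1,1]' --pt "0 0 0" --pt "0 0 0" --pt "0 0 0" --pt "0 0 0" --roll '[0,0,0,0]'

```text
clock: 65.1
eef_pos: [0.461, -0.1477, 0.2856]
ee_rot: [-0.674, 0.694, -0.18, 0.18]
contact_force: [0.7, 0.4, -0.5]
width: 0.087
```

```bash
python3 - <<'E'
from h import *
info()
g=grab_frame("scene");save("s47",g["frame"],None,1.5)
E
```

```text
t 65.1 p [ 0.461  -0.1477  0.2856] F [ 0.7  0.4 -0.5] w 0.087 jawyaw 60.5 down [-0.007 -0.027 -1.   ] q [ 1.23  0.06 -1.05  1.68  0.08  1.44  1.22]
```

View pics/s47.png

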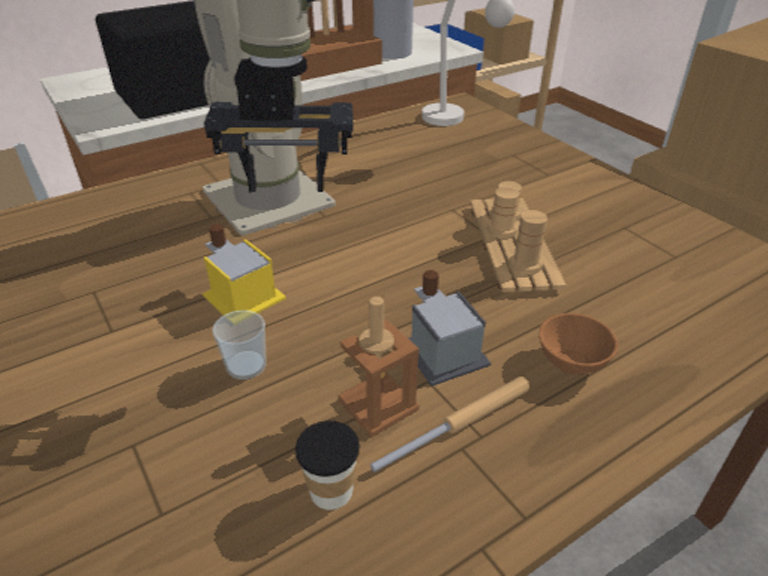

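The scene shows the brush hanging in its rest at about (376,335), the jar upright at (242,345), the pot covered, the blanks on the board and the bystanders where they started. The robot is clear of everything.

```bash
python3 -c "
from bench import *
print(finish_job())"
```

```text
the job is handed in; nothing more can be done
None
```

The job is done and handed in at about 65 s of the 210 s allowed; no verdict was reported.

- **What I did:** I pulled the grey pot's shutter out to its stop. I took the brush and dipped its tip to about 40 mm above the bench in the pot. Then I dabbed the tall, middle and short blanks in that order, with about 19–27 N showing at the wrist each time. I rinsed the tip in the jar at about 45 mm, hung the brush back, pushed the shutter home to its stop, and set all three blanks on the board.

- **Last checks (from camera pictures):**

| Item | Along board (limit ±145 mm) | Across board (limit ±45 mm) |
|---|---|---|
| Tall blank | +92 mm | 0 mm |
| Middle blank | −31 mm | −16 mm |
| Short blank | −91 mm | +5 mm |

  - All three blanks look upright.
  - The brush hangs at (0.659, −0.122), about 5–8 mm from the slot point as I measured it.
  - The knob is back within about 3 mm of where it started.
  - The jar is upright, and the cup, bowl and gouge show no visible move.

- **What did not go as planned:**
  - After I placed the middle blank on the board it was shifted a few centimetres. I left it there because it stood upright and within limits, though its foot is now close to or touching the short blank's.
  - Pulling the shutter onto its stop gave a brief wrist reading of about 75 N. That is under the 120 N wrist limit, and only the fingers were gripping the knob. I could not check it against the 40 N limit on the arm and gripper body.

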